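Change the batch under the drying lamp

ROBOT

A 6-joint arm with a two-finger parallel gripper is mounted at the origin on the work surface. World frame = base frame: x ahead of the robot, y to its left, z up, the work surface at z = 0. Lengths are in m, angles in degrees, forces in N, time in s.
With the tool pointing down it reaches from about 0.4 to 0.925 m from the base axis. Payload 3.4 kg.
Tool frame: the origin (TCP) lies between the finger pads; the fingertips stand 14 mm ahead of it and the grasp point (between the pads) lies 5 mm behind it; y points along the fingers, z is the direction in which the jaws open and shut, and the axes are right-handed (so a half turn about y gives the same grasp; the last joint's range is limited). The gripper opens to 85 mm and grips with 20 to 120 N. Pads are 22 mm wide; open, the fingers measure 114 mm over their backs; the gripper's body (76 mm by 85 mm) begins 54 mm behind the grasp point. The pads swing forward as they close: fully open they stand 13 mm farther back than shut.
Start: joints at [70.617, 17.578, 86.31, -0, 76.112, -4.211], TCP at [0.151, 0.555, 0.245] pointing down, gripper open.
Joint ranges: [-179.03, 179.03], [-60, 130.46], [8.19, 133.38], [-81.62, 261.62], [5.75, 156.47], [-153.77, 153.77]. Speed limits (degrees/s): [147.25, 147.25, 180, 180, 180, 180].

INTERFACE

Orientations are given as a 3x3 rotation matrix whose columns are the frame's x, y, z axes.
In Python, from rig import arm gives the robot as it stands. The module is installed in compiled form; this text tells all that it offers.
- The arm moves only by the tool play_rows, never from a script. Its argument "commands" is a list of rows, each a list of 5 numbers: the shift along the tool's x, y, z in units of 30 mm (1.0 is 30 mm), then the turn about the tool's y in units of 8 degrees (1.0 is 8 degrees), then the closure in counts, from 0 (fully open) to 255 (shut). In form: [[tx, ty, tz, spin, claw], ...]. A call has 1 to 5 rows; each row is the pose to reach, as a shift and turn from the pose commanded when the call began, along the tool's axes at that moment; what a row does not reach only later rows make up. A row lasts 1/8 s, in which the tool goes at most 62.5 mm and 10.7 degrees, less where a joint would pass 70% of its speed; a pose out of reach is approached as far as the arm can. A call with a gripper value outside its range is refused whole. The fingers move at their own pace and stop on an object; "force" is the grip in N (left out, the last holds). Time passes only in rows, so rows that repeat a pose let the fingers close. It gives the time, the measured TCP pose, the force and the opening at its end, in the units of the state.
- arm.read_state(): the state, without advancing time (a new reading comes with each control period).
- arm.read_camera(name): name is "side" or "top"; returns the picture (420x560x3 uint8, blue, green, red); there is no depth.
- arm.calibration(name): a dict with "K" (3x3 intrinsics, pixels), "xyz" and "attitude" of the camera in the world. Camera axes: x right, y down, z forward; pixel columns grow to the right and rows downward; lengths in m; the calibration is good to about 2 mm. A picture is of the moment at which its call begins. calibration takes no time and is no camera call.
- arm.hand_in(): hands the job in, once; it reports no verdict.
The state is a dict: "clock": time; "joint_pos": joint angles; "qd": joint speeds; "effort": joint torques, N m; "ee_pos": TCP position; "tool_rot": TCP orientation; "wrist_force": force on the tool from outside, world axes, zero at the start; "ft_torque": the same for the moment, N m; "width": finger opening in m.
Only numpy, scipy, OpenCV 4.12 (cv2) and the standard library are available. Lean on these libraries where they do the work, as an engineer would, in place of code of your own. Each camera call takes 0.05 s, during which the arm holds its last target. There are 200 camera calls.

TASK

The plaques under the drying lamp are dry: slide the carrier out from under the lamp until it clicks into the open station, lay the dry plaques flat in the plywood tray, and lay all the freshly painted plaques from the work board flat on the emptied carrier, side by side inside its rim. Then slide the carrier back under the lamp until it clicks home, and only after that wind the timer key clockwise all the way to its stop. Leave the other things on the table where they are.

Things in the scene. Friction and masses are not known exactly. Their poses are not given: they have to be found in the camera images.
- carrier (a joint): travel of the flat aluminium carrier along its rails, m: 0 = clicked in at the lamp station, 0.240 = clicked in at the open station, grows as it leaves the lamp (towards the handle's end, along -y of the bench); end stops at -0.020 and 0.260. A sprung pin drops into a V notch at each station, pulls the carrier in over the last 5 mm either side, and takes about 10 N to leave; between stations it slides with 2 to 3 N and stays where it is left. It starts clicked in at the lamp
- carrier_floor (a point): centre of the carrier's inner floor, on the floor's upper face (46 mm above the table), moving with the carrier; z up, y along the rails, x across them. The floor is 150 mm (x) by 216 mm (y), inside a rim 6 mm high and 6 mm thick
- carrier_handle (a point): the carrier's handle, moving with it: an upright black plate 12 mm thick (y) and 50 mm wide (x), its top 19 mm above this point (94 mm above the table) on the plate's centre line; 158 mm from the carrier's centre towards -y. A bracket joins it to the carrier, its upper face 29 mm below this point; 38 mm free space between plate and carrier, open space on the other side and above. Seize it from above, or push it
- open_station (a point): fixed point: where carrier_floor is when the carrier is clicked in at the open station; same axes as the bench
- lamp_station (a point): fixed point: where carrier_floor is when the carrier is clicked in at the lamp station. The lamp head hangs over it, its underside 173 mm above the table and 100 mm wide along the rails (50 mm either side of this point), 90 mm towards the robot and to a 239 mm high column 145 mm behind it: plaques cannot be reached here from above
- timer (a joint): spring-wound timer's key, rad: 0 = run down, grows clockwise seen from above, 4.70 = fully wound, hard stop; starts between 0 and 0.5. Takes up to 0.3 N m; stays where it is let go
- timer_key (a point): the timer key, a black upright wing 46 mm long (x), 10 mm thick (y), on the top of the white timer box at the lamp end of the rails; the point is on its upright turning axis (82 mm above the table), 12 mm below the wing's top and 25 mm above a grey dial disc; its x axis is along the wing, turning with it
- finish_tray_in (a point): plywood tray for dry plaques, fixed on the table: centre of its inner floor, on the floor's upper face; floor 148 mm (x) by 268 mm (y), rim 14 mm high over the table, 6 mm thick. Near side of the table, left or right
- work_board: plywood work board 150 (x) x 300 (y) x 6 mm with white paper on it, fixed on the table, where the freshly painted plaques lie; origin at the centre of its underside, on the table. Near side of the table, left or right, opposite the tray
- fresh1_mid (a point): fresh plaque, at first on the work board with its length roughly along x: painted pine plaque 120 x 42 x 20 mm (about 50 g) with a taped white border and a painted face up; the point is its centre, half-way up (10 mm above what it lies on); x along its 120 mm length, z up. Two or three fresh plaques are there; None throughout if absent
- fresh2_mid (a point): fresh plaque, at first on the work board with its length roughly along x: painted pine plaque 120 x 42 x 20 mm (about 50 g) with a taped white border and a painted face up; the point is its centre, half-way up (10 mm above what it lies on); x along its 120 mm length, z up. Two or three fresh plaques are there; None throughout if absent
- fresh3_mid (a point): fresh plaque, at first on the work board with its length roughly along x: painted pine plaque 120 x 42 x 20 mm (about 50 g) with a taped white border and a painted face up; the point is its centre, half-way up (10 mm above what it lies on); x along its 120 mm length, z up. Two or three fresh plaques are there; None throughout if absent
- dry1_mid (a point): dry plaque, at first on the carrier under the lamp with its length roughly along x: painted pine plaque 120 x 42 x 20 mm (about 50 g) with a taped white border and a painted face up; the point is its centre, half-way up (10 mm above what it lies on); x along its 120 mm length, z up. One or two dry plaques are there; None throughout if absent
- dry2_mid (a point): dry plaque, at first on the carrier under the lamp with its length roughly along x: painted pine plaque 120 x 42 x 20 mm (about 50 g) with a taped white border and a painted face up; the point is its centre, half-way up (10 mm above what it lies on); x along its 120 mm length, z up. One or two dry plaques are there; None throughout if absent
- paint_a: bystander, leave it: paint bottle 38 mm wide, 100 mm tall, between tray and board near the bench; origin at the centre of its underside
- paint_b: bystander, leave it: paint bottle 44 mm wide, 130 mm tall, right of the bench; origin at the centre of its underside
- paint_c: bystander, leave it: paint bottle 38 mm wide, 100 mm tall, right of the bench; origin at the centre of its underside
- tape_roll: bystander, leave it: roll of masking tape 90 mm wide, 24 mm tall, between tray and board; origin at the centre of its underside
- water_bottle: bystander, leave it: water bottle 64 mm wide, 200 mm tall, left of the timer box; origin at the centre of its underside
- brush_cup: bystander, leave it: cup of brushes, 74 mm wide, 185 mm tall, left of tray or board; origin at the centre of its underside
- paint_plate: bystander, leave it: paper plate with paint, 180 mm wide, right of the bench, behind the bottles; origin at the centre of its underside
Things that resemble listed ones, but are neither listed nor needed, are in the scene too. What is shaped like the part that bears dry2_mid but orange or red is not meant.

How it is judged:
By the outcome, as a careful person would: the job done as asked, in the order asked, and still so for the second after the job is handed in, with the robot touching nothing.
Of fresh1, fresh2, fresh3 only 2 to 3 are there at a start; the rules pass over those that are not, and their reading is None.
Of dry1, dry2 only 1 to 2 are there at a start; the rules pass over those that are not, and their reading is None.
At some moment in a run one of fresh1, fresh2, fresh3, dry1, dry2 may be knocked a few centimetres aside while the robot is not near it.
Once in a run the grip may slacken for a moment while it holds something.
It also fails if it takes over 210 s, if anything falls off the work surface, if the arm or the gripper's body presses on something with over 40 N, if the wrist force passes 120 N, or if a joint passes its speed limit or range.

## Working session

There is one attempt and no reset: what is moved stays moved. The work goes in short steps, Python scripts to look and compute and a tool call to move; the robot and the scene stay as the last step left them, time stands still between calls to the robot, and variables do not carry over. Pictures are saved under pics/ and viewed, about 12 in all and at most 16, crops included, and the job is handed in when it is done.

Besides the shell and the picture viewer there is one more tool, called after ">>>" by a JSON object that holds its "name" and its "arguments", one argument or row to a line. play_rows: Moves the arm, as the interface text tells. Its arguments: {"type":"object","properties":{"commands":{"type":"array","items":{"type":"array","items":{"type":"number"}}},"force":{"type":"number"}},"required":["commands"]}

```bash
mkdir -p pics; ls; python3 - <<'E'
from rig import arm
import cv2, numpy as np
np.set_printoptions(precision=4,suppress=True)
print(arm.read_state())
for n in("top","side"):
    print(n,arm.calibration(n)); cv2.imwrite(f"pics/{n}0.png",arm.read_camera(n))
E
```

```text
pics
{'clock': 0.0, 'joint_pos': array([70.6165, 17.6225, 86.3838, -0.0011, 76.1127, -4.2115]), 'qd': array([-0.0484, -0.0197,  0.0177,  0.0617, -0.0851, -0.0077]), 'effort': array([ -0.0021, -45.7544, -25.1914,  -0.0005,   0.0135,   0.    ]), 'ee_pos': array([0.1503, 0.5543, 0.2444]), 'tool_rot': array([[ 0.9651, -0.0007,  0.2617],
       [-0.2617, -0.002 ,  0.9651],
       [-0.0001, -1.    , -0.0021]]), 'wrist_force': array([0.5909, 0.4107, 0.3875]), 'ft_torque': array([ 0.0401,  0.0455, -0.0482]), 'width': 0.08550593011751799}
top {'K': array([[546.9749,   0.    , 274.5888],
       [  0.    , 546.9749, 216.3171],
       [  0.    ,   0.    ,   1.    ]]), 'xyz': array([ 0.3326, -0.0141,  1.7627]), 'attitude': array([[-0.0068, -0.9962,  0.0867],
       [-1.    ,  0.0072,  0.0042],
       [-0.0048, -0.0867, -0.9962]])}
side {'K': array([[401.7474,   0.    , 287.6391],
       [  0.    , 401.7474, 212.8779],
       [  0.    ,   0.    ,   1.    ]]), 'xyz': array([-0.0298, -0.4993,  0.9267]), 'attitude': array([[ 0.7246, -0.5156,  0.4572],
       [-0.689 , -0.5569,  0.4639],
       [ 0.0154, -0.6512, -0.7588]])}
```

View pics/top0.png

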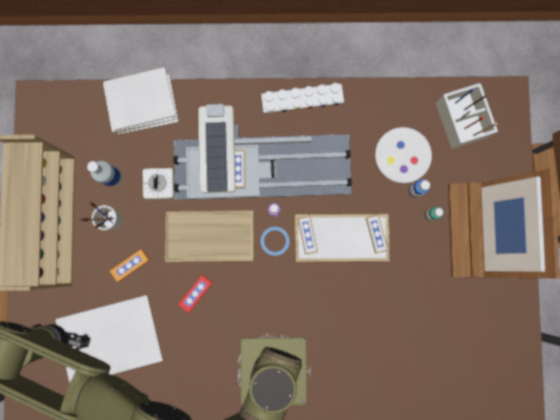

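View pics/side0.png

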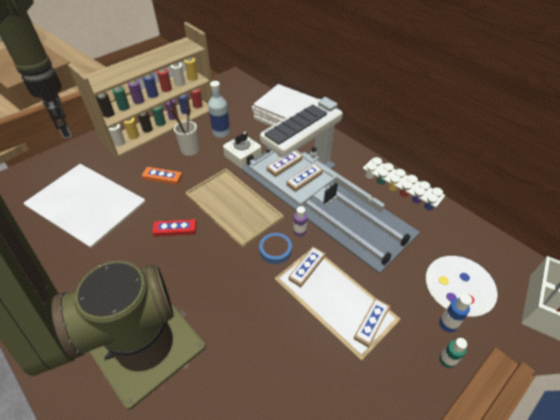

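The top view shows the bench with the lamp over it (215,150), the carrier handle at about (273,170), the tray at (210,236) and the board at (342,238). The fresh plaques are at (307,236) and (376,234), a dry one at (238,170), and the side view shows a second dry one at (284,162). Other plaque-like things are the orange (128,265) and red (195,293) ones; those two are decoys.

```bash
cat > h.py <<'E'
from rig import arm
import cv2, numpy as np
np.set_printoptions(precision=4,suppress=True)
C={n:arm.calibration(n) for n in("top","side")}
def px2w(n,uv,z):
    c=C[n]; uv=np.atleast_2d(uv).astype(float)
    d=(c["attitude"]@np.linalg.inv(c["K"])@np.c_[uv,np.ones(len(uv))].T).T
    return c["xyz"]+d*((z-c["xyz"][2])/d[:,2])[:,None]
def w2px(n,p):
    c=C[n]; q=c["K"]@c["attitude"].T@(np.asarray(p,float)-c["xyz"]); return q[:2]/q[2]
def crop(im,x0,y0,x1,y1,k,f): cv2.imwrite(f,cv2.resize(im[y0:y1,x0:x1],None,fx=k,fy=k,interpolation=cv2.INTER_CUBIC))
def blue(im,n,z,box,amin=60,amax=600):
    "plaques: groups of blue dots inside box -> centre (world), axis angle of length from +x, deg"
    h=cv2.cvtColor(im,cv2.COLOR_BGR2HSV)
    m=cv2.inRange(h,(105,90,60),(130,255,255)); k=np.zeros_like(m); x0,y0,x1,y1=box; k[y0:y1,x0:x1]=255
    m=cv2.morphologyEx(m&k,cv2.MORPH_CLOSE,np.ones((9,9)))
    out=[]
    for c in cv2.findContours(m,cv2.RETR_EXTERNAL,cv2.CHAIN_APPROX_NONE)[0]:
        a=cv2.contourArea(c)
        if a<amin or a>amax: continue
        p=px2w(n,c[:,0],z)[:,:2].astype(np.float32); r=cv2.minAreaRect(p)
        b=cv2.boxPoints(r); e=max((b[1]-b[0],b[2]-b[1]),key=np.linalg.norm)
        an=(np.degrees(np.arctan2(e[1],e[0]))+90)%180-90
        out.append((c[:,0].mean(0).round(1),a,np.array(r[0]),np.array(r[1]),round(float(an),1)))
    return out
def go(p,yaw=None):
    "units of shift/turn from measured pose to TCP p, yaw = angle of tool x from world +x (deg)"
    s=arm.read_state(); R=s["tool_rot"]; y0=np.degrees(np.arctan2(R[1,0],R[0,0]))
    t=R.T@(np.asarray(p)-s["ee_pos"])/.03
    print("clock %.1f"%s["clock"],"tcp",s["ee_pos"],"yaw %.1f"%y0,"shift",t.round(2),"spin",None if yaw is None else round(-(yaw-y0)/8,2),"w %.4f"%s["width"],"F",s["wrist_force"].round(1), "J",s["joint_pos"].round(0))
E
python3 - <<'E'
from h import *
t=cv2.imread("pics/top0.png"); s=cv2.imread("pics/side0.png")
for r in blue(t,"top",.026,(290,205,395,265)): print("top",*r)
for r in blue(t,"top",.066,(225,145,255,195)): print("topdry",*r)
for r in blue(s,"side",.026,(270,235,410,360)): print("side",*r)
for r in blue(s,"side",.066,(260,140,330,195)): print("sidedry",*r)
crop(t,130,90,400,280,2.9,"pics/c1.png"); crop(s,215,70,425,270,2.9,"pics/c2.png")
E
```

```text
side [372.1 320.1] 135.5 [ 0.4282 -0.3339] [0.0814 0.0165] 14.1
side [281.2 247.2] 143.0 [ 0.4109 -0.0276] [0.0912 0.0579] 48.1
```

View pics/c1.png

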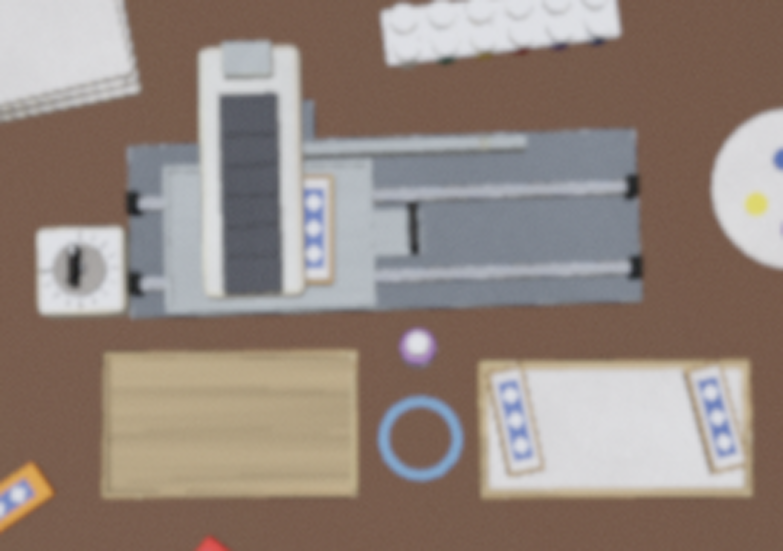

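View pics/c2.png

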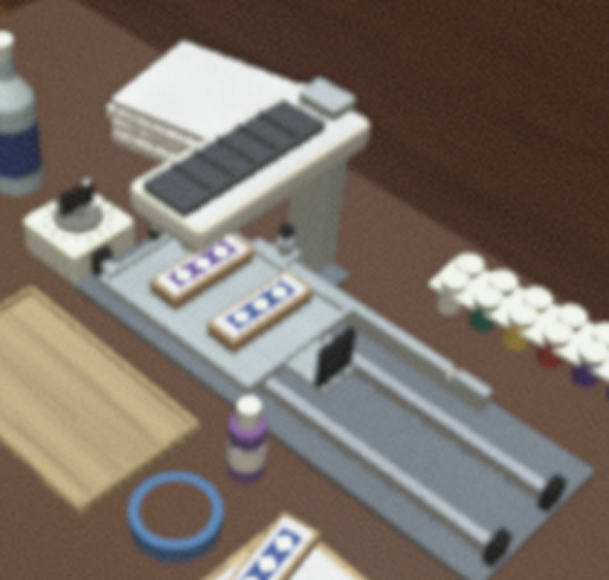

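```bash
sed -i 's/(105,90,60),(130,255,255)/(100,70,50),(150,255,255)/' h.py; python3 - <<'E'
from h import *
t=cv2.imread("pics/top0.png"); s=cv2.imread("pics/side0.png")
for r in blue(t,"top",.026,(290,205,395,265),30): print("top",*r)
for r in blue(t,"top",.066,(225,145,255,195),30): print("topdry",*r)
for r in blue(s,"side",.026,(270,235,410,360),30): print("side",*r)
for r in blue(s,"side",.066,(260,140,330,195),30): print("sidedry",*r)
T=lambda p,z:px2w("top",np.array(p)/2.9+[129.8,89.8],z)
S=lambda p,z:px2w("side",np.array(p)/2.9+[214.8,69.8],z)
print("carrier",T([(163,165),(373,159),(376,305),(165,312)],.052))
print("handle",T([(413,204),(413,253)],.094),S([(318,355),(355,330)],.094))
print("bench rot",T([(127,147),(635,129),(641,302),(130,317)],.01))
print("tray",T([(103,352),(356,350),(357,496),(103,497)],.014))
print("board",T([(479,361),(748,360),(751,495),(481,497)],.006))
print("key",T([(75,267)],.094),T([(75,249),(75,285)],.094),"box",T([(38,229),(124,226),(126,313),(40,316)],.055).mean(0))
print("key side",S([(60,192),(92,182)],.094))
E
```

```text
top [307.  234.2] 60.0 [ 0.4251 -0.1109] [0.0796 0.0155] 11.9
top [376.  230.5] 50.0 [ 0.4366 -0.3288] [0.0592 0.0162] 15.4
topdry [238.3 167.2] 77.0 [0.6334 0.1085] [0.0157 0.0763] -0.1
side [372.1 320.2] 180.0 [ 0.4284 -0.3338] [0.0837 0.0186] 13.9
side [306.8 264.2] 100.0 [ 0.4264 -0.1132] [0.0835 0.0177] 11.7
side [280.9 247.5] 171.0 [ 0.4109 -0.0277] [0.0913 0.0581] 48.1
carrier [[0.7056 0.2731 0.052 ]
 [0.7104 0.043  0.052 ]
 [0.5494 0.0404 0.052 ]
 [0.5434 0.2698 0.052 ]]
handle [[ 0.6521 -0.0008  0.094 ]
 [ 0.5994 -0.0005  0.094 ]] [[ 0.603  -0.0053  0.094 ]
 [ 0.6559 -0.0069  0.094 ]]
bench rot [[ 0.7356  0.3208  0.01  ]
 [ 0.7516 -0.25    0.01  ]
 [ 0.5559 -0.2531  0.01  ]
 [ 0.5432  0.3157  0.01  ]]
tray [[0.5039 0.3445 0.014 ]
 [0.5041 0.064  0.014 ]
 [0.3429 0.0634 0.014 ]
 [0.3437 0.3428 0.014 ]]
board [[ 0.4916 -0.0724  0.006 ]
 [ 0.4906 -0.3712  0.006 ]
 [ 0.3411 -0.3708  0.006 ]
 [ 0.3409 -0.0731  0.006 ]]
key [[0.5871 0.3589 0.094 ]] [[0.6064 0.3591 0.094 ]
 [0.5678 0.3586 0.094 ]] box [0.5887 0.3599 0.055 ]
key side [[0.5747 0.3645 0.094 ]
 [0.6126 0.354  0.094 ]]
```

```bash
cat >> h.py <<'E'
def plan(*w):
    "w: (x,y,z,yaw); prints for each leg the shift and spin, from the pose of the leg before, and rows needed"
    s=arm.read_state(); R=s["tool_rot"]; p=s["ee_pos"]; y=np.degrees(np.arctan2(R[1,0],R[0,0]))
    print("clock %.1f"%s["clock"],"tcp",p,"yaw %.1f"%y,"w %.4f"%s["width"],"F",s["wrist_force"].round(1),"J",s["joint_pos"].round(0))
    for q in w:
        q=np.array(q,float); a=np.radians(y); d=q[:3]-p
        t=np.array([np.cos(a)*d[0]+np.sin(a)*d[1],-d[2],-np.sin(a)*d[0]+np.cos(a)*d[1]])/.03
        sp=-(q[3]-y)/8
        print(" ->",q,"shift",t.round(2),"spin %.2f"%sp,"rows %.1f"%max(np.linalg.norm(d)/.0625,abs(sp)*8/10.7)); p,y=q[:3],q[3]
E
python3 -c "
from h import *
plan((.4,.35,.32,-15.2),(.629,-.003,.3,1.4),(.629,-.003,.130,1.4),(.629,-.003,.075,1.4))"
```

```text
clock 0.1 tcp [0.1503 0.5544 0.2445] yaw -15.2 w 0.0849 F [-0.1 -0.1  0.8] J [71. 18. 86. -0. 76. -4.]
 -> [  0.4    0.35   0.32 -15.2 ] shift [ 9.82 -2.52 -4.4 ] spin 0.00 rows 5.3
 -> [ 0.629 -0.003  0.3    1.4  ] shift [10.45  0.67 -9.35] spin -2.07 rows 6.7
 -> [ 0.629 -0.003  0.13   1.4  ] shift [0.   5.67 0.  ] spin -0.00 rows 2.7
 -> [ 0.629 -0.003  0.075  1.4  ] shift [0.   1.83 0.  ] spin -0.00 rows 0.9
```

>>> {"name": "play_rows", "arguments": {
  "commands": [
    [2,-2.5,-0.9,0,0],
    [4,-2.5,-1.8,0,0],
    [5.8,-2.5,-2.6,0,0],
    [7.6,-2.5,-3.4,0,0],
    [7.6,-2.5,-3.4,0,0]
  ]
}}

```text
clock: 0.72
ee_pos: [0.346, 0.3944, 0.3202]
tool_rot: [[0.964, 0.001, 0.265], [-0.265, -0.001, 0.964], [0.001, -1.0, -0.001]]
wrist_force: [-0.4, 0.5, 0.2]
width: 0.0854
```

```bash
python3 -c "
from h import *
plan((.5,.2,.31,-15.2),(.629,-.003,.3,1.4),(.629,-.003,.130,1.4),(.629,-.003,.075,1.4))"
```

```text
clock 0.7 tcp [0.346  0.3944 0.3202] yaw -15.4 w 0.0854 F [-0.4  0.5  0.2] J [ 44.  11.  85.  -0.  84. -30.]
 -> [  0.5    0.2    0.31 -15.2 ] shift [ 6.67  0.34 -4.89] spin -0.02 rows 4.0
 -> [ 0.629 -0.003  0.3    1.4  ] shift [ 5.92  0.33 -5.4 ] spin -2.07 rows 3.9
 -> [ 0.629 -0.003  0.13   1.4  ] shift [0.   5.67 0.  ] spin -0.00 rows 2.7
 -> [ 0.629 -0.003  0.075  1.4  ] shift [0.   1.83 0.  ] spin -0.00 rows 0.9
```

>>> {"name": "play_rows", "arguments": {
  "commands": [
    [6.7,0.3,-4.9,0,130],
    [6.7,0.3,-4.9,0,130],
    [6.7,0.3,-4.9,0,130],
    [6.7,0.3,-4.9,0,130],
    [6.7,0.3,-4.9,0,130]
  ]
}}

```text
clock: 1.35
ee_pos: [0.5017, 0.1987, 0.3104]
tool_rot: [[0.963, -0.0, 0.268], [-0.268, -0.002, 0.963], [0.0, -1.0, -0.002]]
wrist_force: [-0.0, 0.4, -0.7]
width: 0.0419
```

>>> {"name": "play_rows", "arguments": {
  "commands": [
    [5.9,0.3,-5.4,-2.07,130],
    [5.9,0.3,-5.4,-2.07,130],
    [5.9,0.3,-5.4,-2.07,130],
    [5.9,0.3,-5.4,-2.07,130],
    [5.9,0.3,-5.4,-2.07,130]
  ]
}}

```text
clock: 1.98
ee_pos: [0.6293, -0.003, 0.3009]
tool_rot: [[1.0, -0.001, -0.02], [0.02, -0.001, 1.0], [-0.001, -1.0, -0.001]]
wrist_force: [-0.6, 0.5, -0.0]
width: 0.0419
```

```bash
python3 -c "
from h import *
plan((.629,-.003,.130,1.4),(.629,-.003,.075,1.4),(.635,-.243,.075,1.4))"
```

```text
clock 2.0 tcp [ 0.6293 -0.003   0.3009] yaw 1.2 w 0.0419 F [-0.6  0.5 -0. ] J [ -4.  20.  74.  -0.  86. -95.]
 -> [ 0.629 -0.003  0.13   1.4  ] shift [-0.01  5.7   0.  ] spin -0.03 rows 2.7
 -> [ 0.629 -0.003  0.075  1.4  ] shift [0.   1.83 0.  ] spin -0.00 rows 0.9
 -> [ 0.635 -0.243  0.075  1.4  ] shift [ 0. -0. -8.] spin -0.00 rows 3.8
```

>>> {"name": "play_rows", "arguments": {
  "commands": [
    [0,2,0,0,130],
    [0,4,0,0,130],
    [0,6,0,0,130],
    [0,7.5,0,0,130],
    [0,7.5,0,0,130]
  ],
  "force": 60
}}

```text
clock: 2.6
ee_pos: [0.6235, 0.0017, 0.0735]
tool_rot: [[1.0, -0.01, -0.026], [0.026, 0.001, 1.0], [-0.01, -1.0, 0.002]]
wrist_force: [0.2, 0.6, -0.0]
width: 0.0415
```

>>> {"name": "play_rows", "arguments": {
  "commands": [
    [0,0,0,0,255],
    [0,0,0,0,255],
    [0,0,0,0,255],
    [0,0,0,0,255]
  ],
  "force": 60
}}

```text
clock: 3.1
ee_pos: [0.6296, -0.0015, 0.08]
tool_rot: [[1.0, 0.005, -0.024], [0.025, -0.002, 1.0], [0.005, -1.0, -0.002]]
wrist_force: [0.5, -4.8, 3.7]
width: 0.0113
```

>>> {"name": "play_rows", "arguments": {
  "commands": [
    [0,0,-0.3,0,255],
    [0,0,-0.8,0,255],
    [0,0,-1.5,0,255],
    [0,0,-2.2,0,255],
    [0,0,-2.9,0,255]
  ]
}}

```text
clock: 3.72
ee_pos: [0.6318, -0.0837, 0.08]
tool_rot: [[1.0, 0.005, -0.024], [0.024, 0.006, 1.0], [0.005, -1.0, 0.006]]
wrist_force: [1.6, 11.7, 5.2]
width: 0.011
```

>>> {"name": "play_rows", "arguments": {
  "commands": [
    [0,0,-0.7,0,255],
    [0,0,-1.4,0,255],
    [0,0,-2.1,0,255],
    [0,0,-2.8,0,255],
    [0,0,-3.4,0,255]
  ]
}}

```text
clock: 4.35
ee_pos: [0.6346, -0.186, 0.08]
tool_rot: [[1.0, 0.005, -0.024], [0.024, 0.005, 1.0], [0.005, -1.0, 0.005]]
wrist_force: [2.5, 11.9, 5.6]
width: 0.0113
```

>>> {"name": "play_rows", "arguments": {
  "commands": [
    [0,0,-0.6,0,255],
    [0,0,-1.1,0,255],
    [0,0,-1.5,0,255],
    [0,0,-1.7,0,255],
    [0,0,-1.7,0,255]
  ]
}}

```text
clock: 4.97
ee_pos: [0.6361, -0.2409, 0.08]
tool_rot: [[1.0, 0.006, -0.024], [0.024, -0.002, 1.0], [0.006, -1.0, -0.002]]
wrist_force: [1.8, -1.6, 6.5]
width: 0.0108
```

```bash
python3 -c "
from h import *
plan((.635,-.243,.075,1.4))
t=arm.read_camera('top');s=arm.read_camera('side');cv2.imwrite('pics/t1.png',t)
crop(s,215,100,445,300,2.9,'pics/s1.png')"
```

```text
clock 5.0 tcp [ 0.6361 -0.2409  0.08  ] yaw 1.4 w 0.0108 F [ 1.8 -1.6  6.5] J [ -24.   34.   84.    0.   62. -116.]
 -> [ 0.635 -0.243  0.075  1.4  ] shift [-0.04  0.17 -0.07] spin -0.00 rows 0.1
```

View pics/s1.png

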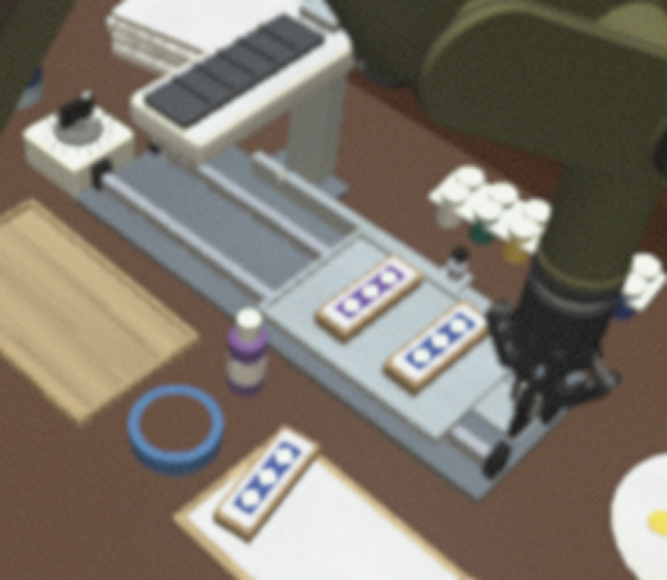

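The side view shows the carrier at the open station, with two dry plaques on it, purple at (365,298) and blue at (437,345) in the crop. Next I release the handle and lift.

>>> {"name": "play_rows", "arguments": {
  "commands": [
    [0,0,0,0,130],
    [0,0,0,0,130],
    [0,-1.5,0,0,130],
    [0,-3.5,0,0,130],
    [0,-5.5,0,0,60]
  ]
}}

```text
clock: 5.7
ee_pos: [0.6328, -0.2398, 0.243]
tool_rot: [[1.0, -0.002, -0.024], [0.024, 0.001, 1.0], [-0.002, -1.0, 0.001]]
wrist_force: [0.6, 0.5, 0.0]
width: 0.0588
```

```bash
python3 - <<'E'
from h import *
s=arm.read_camera('side');t=arm.read_camera('top');cv2.imwrite('pics/s2.png',s);cv2.imwrite('pics/t2.png',t)
for r in blue(s,"side",.066,(305,185,400,240),30): print("sidedry",*r)
for r in blue(t,"top",.066,(240,130,345,205),30): print("topdry",*r)
plan()
E
```

```text
sidedry [366.4 217.3] 66.5 [ 0.6397 -0.1347] [0.0172 0.0815] -0.2
topdry [286.3 163.3] 41.0 [ 0.6497 -0.0439] [0.0126 0.0541] -0.5
topdry [314.  165.7] 99.5 [ 0.6395 -0.1316] [0.0126 0.0794] -0.7
clock 5.8 tcp [ 0.6374 -0.2418  0.2509] yaw 1.4 w 0.0654 F [0.3 0.2 0.7] J [ -24.   26.   73.    0.   81. -116.]
```

```bash
python3 - <<'E'
from h import *
for n,f,box in (("side","s2",(305,175,400,245)),("top","t2",(255,130,345,205))):
    im=cv2.imread(f"pics/{f}.png"); h=cv2.cvtColor(im,cv2.COLOR_BGR2HSV)
    m=cv2.inRange(h,(100,45,50),(165,255,255)); k=np.zeros_like(m); k[box[1]:box[3],box[0]:box[2]]=255
    m=cv2.morphologyEx(m&k,cv2.MORPH_CLOSE,np.ones((7,7)))
    for c in cv2.findContours(m,0,1)[0]:
        if cv2.contourArea(c)>30:
            r=cv2.minAreaRect(px2w(n,c[:,0],.066)[:,:2].astype(np.float32)); print(n,c[:,0].mean(0),cv2.contourArea(c),r)
plan((.64,-.132,.2,0.6),(.64,-.132,.06,.6),(.64,-.132,.25,.6),(.424,.155,.25,0),(.424,.155,.05,0))
E
```

```text
side [366.0167 217.4   ] 124.0 ((0.640557050704956, -0.13467665016651154), (0.021009236574172974, 0.0858193188905716), 89.71566009521484)
side [341.9    200.3833] 81.0 ((0.6392656564712524, -0.04567533731460571), (0.019553547725081444, 0.08377396315336227), 88.7308120727539)
top [314.3443 165.7869] 130.5 ((0.6379571557044983, -0.1318168342113495), (0.018856452777981758, 0.08255283534526825), 89.55418395996094)
top [285.5424 166.2203] 128.5 ((0.6386441588401794, -0.04221539944410324), (0.015721721574664116, 0.082576684653759), 89.53436279296875)
clock 5.8 tcp [ 0.6374 -0.2418  0.2509] yaw 1.4 w 0.0654 F [0.3 0.2 0.7] J [ -24.   26.   73.    0.   81. -116.]
 -> [ 0.64  -0.132  0.2    0.6  ] shift [0.18 1.7  3.66] spin 0.10 rows 1.9
 -> [ 0.64  -0.132  0.06   0.6  ] shift [0.   4.67 0.  ] spin -0.00 rows 2.2
 -> [ 0.64  -0.132  0.25   0.6  ] shift [ 0.   -6.33  0.  ] spin -0.00 rows 3.0
 -> [0.424 0.155 0.25  0.   ] shift [-7.1  -0.    9.64] spin 0.07 rows 5.7
 -> [0.424 0.155 0.05  0.   ] shift [0.   6.67 0.  ] spin -0.00 rows 3.2
```

>>> {"name": "play_rows", "arguments": {
  "commands": [
    [0.1,1.7,3.6,0.1,60],
    [0.1,1.7,3.6,0.1,60],
    [0.1,1.7,3.6,0.1,60],
    [0.1,3.5,3.6,0.1,60],
    [0.1,3.5,3.6,0.1,60]
  ],
  "force": 40
}}

```text
clock: 6.42
ee_pos: [0.6304, -0.1318, 0.1333]
tool_rot: [[1.0, -0.01, -0.01], [0.01, 0.002, 1.0], [-0.01, -1.0, 0.002]]
wrist_force: [-1.0, 1.2, -0.0]
width: 0.0652
```

>>> {"name": "play_rows", "arguments": {
  "commands": [
    [0,1.5,0,0,60],
    [0,2.6,0,0,60],
    [0,2.85,0,0,60],
    [0,2.85,0,0,60]
  ]
}}

```text
clock: 6.92
ee_pos: [0.6349, -0.1333, 0.0541]
tool_rot: [[1.0, 0.002, -0.009], [0.009, -0.001, 1.0], [0.002, -1.0, -0.001]]
wrist_force: [0.9, -0.4, 0.4]
width: 0.0652
```

>>> {"name": "play_rows", "arguments": {
  "commands": [
    [0,0,0,0,200],
    [0,0,0,0,200],
    [0,0,0,0,200],
    [0,0,0,0,200]
  ]
}}

```text
clock: 7.42
ee_pos: [0.6379, -0.1334, 0.0584]
tool_rot: [[1.0, 0.009, -0.01], [0.01, -0.002, 1.0], [0.009, -1.0, -0.002]]
wrist_force: [-3.4, 1.3, 22.9]
width: 0.0415
```

>>> {"name": "play_rows", "arguments": {
  "commands": [
    [0,-0.3,0,0,200],
    [0,-2,0,0,200],
    [0,-4,0,0,200],
    [0,-6,0,0,200],
    [0,-6,0,0,200]
  ]
}}

```text
clock: 8.05
ee_pos: [0.6379, -0.1337, 0.2397]
tool_rot: [[1.0, 0.014, -0.01], [0.01, -0.004, 1.0], [0.014, -1.0, -0.004]]
wrist_force: [0.8, 0.1, -0.6]
width: 0.0411
```

```bash
python3 - <<'E'
from h import *
plan((.424,.155,.2,0),(.424,.155,.03,0))
E
```

```text
clock 8.1 tcp [ 0.6379 -0.1337  0.2397] yaw 0.6 w 0.0411 F [ 0.8  0.1 -0.6] J [ -16.   24.   78.   -0.   78. -106.]
 -> [0.424 0.155 0.2   0.   ] shift [-7.03  1.32  9.69] spin 0.07 rows 5.8
 -> [0.424 0.155 0.03  0.   ] shift [0.   5.67 0.  ] spin -0.00 rows 2.7
```

>>> {"name": "play_rows", "arguments": {
  "commands": [
    [-1.8,0,2.5,0,200],
    [-3.5,0,4.8,0,200],
    [-5.2,0,7.1,0,200],
    [-7,0,9.65,0.07,200],
    [-7,0,9.65,0.07,200]
  ]
}}

```text
clock: 8.68
ee_pos: [0.4461, 0.1198, 0.2316]
tool_rot: [[1.0, -0.001, 0.001], [-0.001, 0.0, 1.0], [-0.001, -1.0, 0.0]]
wrist_force: [0.3, 0.7, -0.4]
width: 0.0411
```

>>> {"name": "play_rows", "arguments": {
  "commands": [
    [0,1.5,0,0,200],
    [0,3.5,0,0,200],
    [0,5.5,0,0,200],
    [0,5.5,0,0,200],
    [0,5.5,0,0,200]
  ]
}}

```text
clock: 9.3
ee_pos: [0.4487, 0.1187, 0.0679]
tool_rot: [[1.0, 0.001, -0.0], [0.0, 0.0, 1.0], [0.001, -1.0, 0.0]]
wrist_force: [0.3, -0.3, 0.0]
width: 0.0415
```

```bash
python3 - <<'E'
from h import *
plan((.424,.155,.03,0))
E
```

```text
clock 9.3 tcp [0.4487 0.1187 0.0679] yaw 0.0 w 0.0415 F [ 0.3 -0.3  0. ] J [ 10.  22. 112.  -0.  46. -80.]
 -> [0.424 0.155 0.03  0.   ] shift [-0.82  1.26  1.21] spin 0.00 rows 0.9
```

>>> {"name": "play_rows", "arguments": {
  "commands": [
    [-0.82,0.6,1.2,0,200],
    [-0.82,1.3,1.2,0,200],
    [-0.82,1.5,1.2,0,200],
    [-0.82,1.55,1.2,0,200],
    [-0.82,1.55,1.2,0,200]
  ]
}}

```text
clock: 9.93
ee_pos: [0.4245, 0.1547, 0.0214]
tool_rot: [[1.0, 0.003, 0.0], [-0.0, 0.001, 1.0], [0.003, -1.0, 0.001]]
wrist_force: [-0.4, 0.2, 0.4]
width: 0.0416
```

>>> {"name": "play_rows", "arguments": {
  "commands": [
    [0,0.1,0,0,200],
    [0,0.1,0,0,200]
  ]
}}

```text
clock: 10.18
ee_pos: [0.4243, 0.1547, 0.0185]
tool_rot: [[1.0, 0.002, -0.0], [0.0, 0.0, 1.0], [0.002, -1.0, 0.0]]
wrist_force: [-1.4, -0.6, 10.3]
width: 0.0408
```

Contact at 18.5 mm. I release, lift, and go back for the second dry plaque.

>>> {"name": "play_rows", "arguments": {
  "commands": [
    [0,-0.1,0,0,60],
    [0,-0.1,0,0,60],
    [0,-0.1,0,0,60],
    [0,-2,0,0,60],
    [0,-4,0,0,60]
  ]
}}

```text
clock: 10.8
ee_pos: [0.4222, 0.1544, 0.1373]
tool_rot: [[1.0, -0.004, -0.0], [0.0, -0.001, 1.0], [-0.004, -1.0, -0.001]]
wrist_force: [1.3, 0.3, -0.3]
width: 0.0651
```

>>> {"name": "play_rows", "arguments": {
  "commands": [
    [0,-1.7,0,0,60],
    [0,-2.5,0,0,60],
    [0,-2.5,0,0,60]
  ]
}}

```text
clock: 11.18
ee_pos: [0.4245, 0.1551, 0.2141]
tool_rot: [[1.0, 0.005, -0.001], [0.001, 0.001, 1.0], [0.005, -1.0, 0.001]]
wrist_force: [0.2, 0.1, -0.8]
width: 0.0652
```

```bash
python3 - <<'E'
from h import *
s=arm.read_camera('side');t=arm.read_camera('top');cv2.imwrite('pics/s3.png',s);cv2.imwrite('pics/t3.png',t)
for n,im,bx in(("side",s,(305,175,400,245)),("top",t,(255,130,345,205))):
    for r in blue(im,n,.066,bx,30): print(n,*r)
for r in blue(t,"top",.026,(160,205,395,265),30): print("top",*r)
plan((.639,-.044,.2,0.2),(.639,-.044,.064,0.2))
E
```

```text
top [286. 166.] 40.0 [ 0.6386 -0.0438] [0.0126 0.0318] -0.5
top [274.5 240.6] 567.0 [ 0.4068 -0.0059] [0.0853 0.0853] 44.5
top [307.4 234.8] 67.5 [ 0.4251 -0.1109] [0.0796 0.0155] 11.9
top [376.  230.1] 40.0 [ 0.4379 -0.329 ] [0.057  0.0147] 12.7
clock 11.3 tcp [0.4224 0.1546 0.2114] yaw 0.0 w 0.0655 F [ 0.1 -0.4 -0.3] J [ 15.   9. 103.   0.  67. -75.]
 -> [ 0.639 -0.044  0.2    0.2  ] shift [ 7.22  0.38 -6.62] spin -0.02 rows 4.7
 -> [ 0.639 -0.044  0.064  0.2  ] shift [0.   4.53 0.  ] spin -0.00 rows 2.2
```

>>> {"name": "play_rows", "arguments": {
  "commands": [
    [0.8,0,-1.8,0,60],
    [2,0,-3.6,0,60],
    [3.6,0,-5,0,60],
    [5.2,0,-6,0,60],
    [6.5,0,-6.6,0,60]
  ]
}}

```text
clock: 11.9
ee_pos: [0.619, -0.0453, 0.2092]
tool_rot: [[1.0, -0.004, 0.002], [-0.002, 0.0, 1.0], [-0.004, -1.0, 0.0]]
wrist_force: [1.1, 1.0, -0.6]
width: 0.0652
```

```bash
python3 - <<'E'
from h import *
plan((.639,-.044,.064,0.2))
E
```

```text
clock 11.9 tcp [ 0.619  -0.0453  0.2092] yaw -0.1 w 0.0652 F [ 1.1  1.  -0.6] J [ -8.  23.  83.  -0.  74. -98.]
 -> [ 0.639 -0.044  0.064  0.2  ] shift [0.67 4.84 0.04] spin -0.04 rows 2.3
```

>>> {"name": "play_rows", "arguments": {
  "commands": [
    [0.6,1.5,0,0,60],
    [0.6,3,0,0,60],
    [0.6,4.2,0,0,60],
    [0.6,4.7,0,0,60],
    [0.6,4.75,0,0,60]
  ]
}}

```text
clock: 12.52
ee_pos: [0.6349, -0.043, 0.0677]
tool_rot: [[1.0, -0.004, -0.001], [0.001, 0.001, 1.0], [-0.004, -1.0, 0.001]]
wrist_force: [0.0, -0.9, -0.2]
width: 0.0653
```

>>> {"name": "play_rows", "arguments": {
  "commands": [
    [0,0,0,0,60],
    [0,0,0,0,200],
    [0,0,0,0,200],
    [0,0,0,0,200],
    [0,0,0,0,200]
  ]
}}

```text
clock: 13.15
ee_pos: [0.6375, -0.0433, 0.0718]
tool_rot: [[1.0, 0.004, -0.001], [0.001, -0.0, 1.0], [0.004, -1.0, -0.001]]
wrist_force: [-0.8, 0.5, 6.2]
width: 0.0409
```

>>> {"name": "play_rows", "arguments": {
  "commands": [
    [0,-0.3,0,0,200],
    [0,-2,0,0,200],
    [0,-4,0,0,200],
    [0,-5.5,0,0,200],
    [0,-5.5,0,0,200]
  ]
}}

```text
clock: 13.78
ee_pos: [0.639, -0.0435, 0.2405]
tool_rot: [[1.0, 0.01, -0.001], [0.001, -0.001, 1.0], [0.01, -1.0, -0.001]]
wrist_force: [0.2, -0.7, -0.8]
width: 0.0408
```

```bash
python3 - <<'E'
from h import *
plan((.53,0,.24,0),(.424,.25,.22,0),(.424,.25,.026,0))
E
```

```text
clock 13.8 tcp [ 0.639  -0.0435  0.2405] yaw 0.0 w 0.0408 F [ 0.2 -0.7 -0.8] J [ -8.  23.  79.  -0.  78. -98.]
 -> [0.53 0.   0.24 0.  ] shift [-3.63  0.02  1.45] spin 0.00 rows 1.9
 -> [0.424 0.25  0.22  0.   ] shift [-3.53  0.67  8.33] spin -0.00 rows 4.4
 -> [0.424 0.25  0.026 0.   ] shift [0.   6.47 0.  ] spin -0.00 rows 3.1
```

>>> {"name": "play_rows", "arguments": {
  "commands": [
    [-1.8,0,0.7,0,200],
    [-3.6,0,1.5,0,200],
    [-4.8,0,3.3,0,200],
    [-6,0,5.1,0,200],
    [-6.8,0,6.4,0,200]
  ]
}}

```text
clock: 14.4
ee_pos: [0.4294, 0.1499, 0.2339]
tool_rot: [[1.0, -0.002, -0.0], [0.0, -0.0, 1.0], [-0.002, -1.0, -0.0]]
wrist_force: [0.3, 0.0, 0.5]
width: 0.0404
```

```bash
python3 - <<'E'
from h import *
plan((.424,.25,.2,0),(.424,.25,.034,0))
E
```

```text
clock 14.4 tcp [0.4294 0.1499 0.2339] yaw 0.0 w 0.0404 F [0.3 0.  0.5] J [ 14.   9. 101.   0.  71. -76.]
 -> [0.424 0.25  0.2   0.   ] shift [-0.18  1.13  3.34] spin 0.00 rows 1.7
 -> [0.424 0.25  0.034 0.   ] shift [0.   5.53 0.  ] spin -0.00 rows 2.7
```

>>> {"name": "play_rows", "arguments": {
  "commands": [
    [-0.1,0.5,1.7,0,200],
    [-0.2,1,3.3,0,200],
    [-0.2,3,3.3,0,200],
    [-0.2,5,3.3,0,200],
    [-0.2,5.5,3.3,0,200]
  ]
}}

```text
clock: 15.02
ee_pos: [0.4218, 0.2461, 0.0654]
tool_rot: [[1.0, -0.009, -0.001], [0.001, -0.004, 1.0], [-0.009, -1.0, -0.004]]
wrist_force: [0.0, 0.4, -0.8]
width: 0.0406
```

>>> {"name": "play_rows", "arguments": {
  "commands": [
    [0,0.7,0,0,200],
    [0,1,0,0,200],
    [0,1.1,0,0,200],
    [0,1.1,0,0,200]
  ]
}}

```text
clock: 15.52
ee_pos: [0.4263, 0.2478, 0.0371]
tool_rot: [[1.0, 0.0, -0.0], [0.0, 0.0, 1.0], [0.0, -1.0, 0.0]]
wrist_force: [-0.2, 0.1, -0.3]
width: 0.0403
```

>>> {"name": "play_rows", "arguments": {
  "commands": [
    [0,0.08,0,0,200],
    [0,0.16,0,0,200],
    [0,0.16,0,0,200]
  ]
}}

```text
clock: 15.9
ee_pos: [0.4262, 0.2477, 0.0321]
tool_rot: [[1.0, 0.0, -0.001], [0.001, 0.0, 1.0], [0.0, -1.0, 0.0]]
wrist_force: [0.1, -0.6, -1.0]
width: 0.0403
```

>>> {"name": "play_rows", "arguments": {
  "commands": [
    [0,0.08,0,0,200],
    [0,0.08,0,0,200],
    [0,0.08,0,0,200]
  ]
}}

```text
clock: 16.27
ee_pos: [0.4263, 0.2478, 0.0317]
tool_rot: [[1.0, 0.001, -0.001], [0.001, 0.001, 1.0], [0.001, -1.0, 0.001]]
wrist_force: [-4.2, -2.3, 20.3]
width: 0.0408
```

>>> {"name": "play_rows", "arguments": {
  "commands": [
    [0,0.04,0,0,200],
    [0,0.04,0,0,200]
  ]
}}

```text
clock: 16.52
ee_pos: [0.4263, 0.2478, 0.0316]
tool_rot: [[1.0, 0.002, -0.001], [0.001, 0.001, 1.0], [0.002, -1.0, 0.001]]
wrist_force: [-5.5, -2.7, 32.0]
width: 0.0405
```

Contact. I back off the pressure, release and lift.

>>> {"name": "play_rows", "arguments": {
  "commands": [
    [0,-0.12,0,0,200],
    [0,-0.12,0,0,60],
    [0,-0.12,0,0,60],
    [0,-0.12,0,0,60],
    [0,-2,0,0,60]
  ]
}}

```text
clock: 17.15
ee_pos: [0.4231, 0.2462, 0.0848]
tool_rot: [[1.0, -0.01, -0.0], [0.0, -0.005, 1.0], [-0.01, -1.0, -0.005]]
wrist_force: [1.1, 0.2, -0.6]
width: 0.0652
```

>>> {"name": "play_rows", "arguments": {
  "commands": [
    [0,-2,0,0,60],
    [0,-3.8,0,0,60],
    [0,-3.8,-0.5,0,60],
    [0,-3.8,-2,0,60],
    [0,-3.8,-2,0,60]
  ]
}}

```text
clock: 17.77
ee_pos: [0.4244, 0.185, 0.2009]
tool_rot: [[1.0, -0.004, 0.002], [-0.002, -0.002, 1.0], [-0.004, -1.0, -0.002]]
wrist_force: [0.2, 0.1, -0.8]
width: 0.0652
```

```bash
python3 - <<'E'
from h import *
s=arm.read_camera('side');t=arm.read_camera('top');cv2.imwrite('pics/s4.png',s);cv2.imwrite('pics/t4.png',t)
for r in blue(s,"side",.026,(270,235,410,360),30): print("side",*r)
for r in blue(t,"top",.026,(290,205,395,265),30): print("top",*r)
crop(s,165,130,405,360,2.6,'pics/s4c.png')
plan((.427,-.112,.2,12),(.427,-.112,.026,12))
E
```

```text
side [372.1 320.2] 180.0 [ 0.4284 -0.3338] [0.0837 0.0186] 13.9
side [306.8 264.1] 99.0 [ 0.4267 -0.1132] [0.0831 0.0177] 11.7
side [280.9 247.3] 173.0 [ 0.4109 -0.0277] [0.0913 0.0581] 48.1
top [307.4 234.8] 66.5 [ 0.4254 -0.1108] [0.0789 0.0155] 11.9
top [376.1 230.3] 42.5 [ 0.4369 -0.3292] [0.0592 0.0147] 12.7
clock 17.9 tcp [0.4254 0.1871 0.2012] yaw -0.1 w 0.0654 F [-0.2 -0.  -0.4] J [ 19.  11. 102.   0.  66. -71.]
 -> [ 0.427 -0.112  0.2   12.   ] shift [ 0.07  0.04 -9.97] spin -1.51 rows 4.8
 -> [ 0.427 -0.112  0.026 12.   ] shift [0.  5.8 0. ] spin -0.00 rows 2.8
```

View pics/s4c.png

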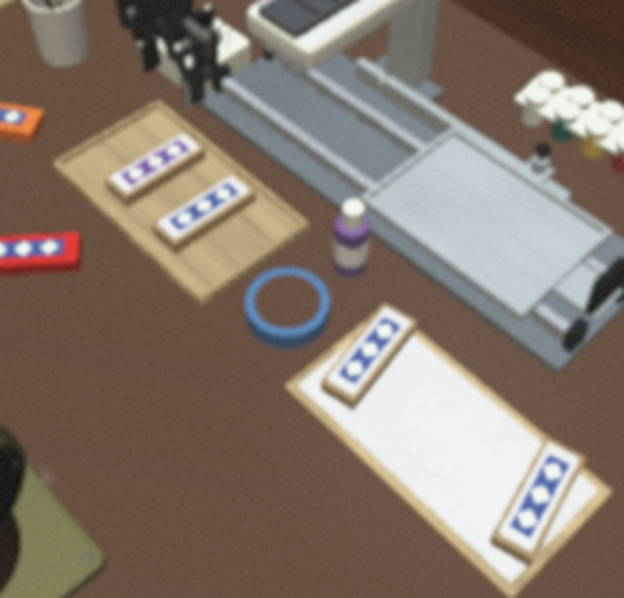

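Both dry plaques lie in the tray, at (155,165) and (205,212) in the crop. The carrier is empty, and the fresh ones lie on the board at (370,350) and (540,498).

>>> {"name": "play_rows", "arguments": {
  "commands": [
    [0,0,-2,-0.3,66],
    [0,0,-4,-0.6,66],
    [0,0,-6,-0.9,66],
    [0,0,-8,-1.2,66],
    [0,0,-9.5,-1.5,66]
  ]
}}

```text
clock: 18.5
ee_pos: [0.4265, -0.0988, 0.2017]
tool_rot: [[0.978, -0.0, -0.209], [0.209, 0.0, 0.978], [-0.0, -1.0, 0.001]]
wrist_force: [0.6, 0.6, 0.3]
width: 0.0632
```

```bash
python3 - <<'E'
from h import *
plan((.427,-.112,.024,12))
E
```

```text
clock 18.5 tcp [ 0.4265 -0.0988  0.2017] yaw 12.1 w 0.0632 F [0.6 0.6 0.3] J [ -19.    9.  105.    0.   66. -121.]
 -> [ 0.427 -0.112  0.024 12.   ] shift [-0.08  5.92 -0.43] spin 0.01 rows 2.9
```

>>> {"name": "play_rows", "arguments": {
  "commands": [
    [-0.1,0,-0.43,0,66],
    [-0.1,2,-0.43,0,66],
    [-0.1,4,-0.43,0,66],
    [-0.1,5.6,-0.43,0,66],
    [-0.1,5.9,-0.43,0,66]
  ]
}}

```text
clock: 19.12
ee_pos: [0.4236, -0.1084, 0.0226]
tool_rot: [[0.978, -0.007, -0.209], [0.209, 0.003, 0.978], [-0.006, -1.0, 0.005]]
wrist_force: [-0.4, 0.0, 0.2]
width: 0.0633
```

>>> {"name": "play_rows", "arguments": {
  "commands": [
    [0,0,0,0,66],
    [0,0,0,0,200],
    [0,0,0,0,200],
    [0,0,0,0,200],
    [0,0,0,0,200]
  ]
}}

```text
clock: 19.75
ee_pos: [0.4277, -0.1109, 0.0272]
tool_rot: [[0.978, 0.004, -0.208], [0.208, -0.001, 0.978], [0.004, -1.0, -0.002]]
wrist_force: [0.4, 2.8, 8.3]
width: 0.0407
```

>>> {"name": "play_rows", "arguments": {
  "commands": [
    [0,-0.3,0,0,200],
    [0,-2,0,0,200],
    [0,-4,0,0,200],
    [0,-5.5,0,0,200],
    [0,-5.5,0,0,200]
  ]
}}

```text
clock: 20.38
ee_pos: [0.4286, -0.1115, 0.195]
tool_rot: [[0.978, 0.01, -0.208], [0.208, -0.004, 0.978], [0.009, -1.0, -0.006]]
wrist_force: [-0.4, 0.0, -0.7]
width: 0.0411
```

```bash
python3 - <<'E'
from h import *
plan((.633,-.035,.2,1.4),(.633,-.035,.064,1.4))
E
```

```text
clock 20.4 tcp [ 0.4286 -0.1115  0.195 ] yaw 12.0 w 0.0411 F [-0.4  0.  -0.7] J [ -20.   10.  106.   -0.   64. -122.]
 -> [ 0.633 -0.035  0.2    1.4  ] shift [ 7.19 -0.17  1.08] spin 1.33 rows 3.5
 -> [ 0.633 -0.035  0.064  1.4  ] shift [0.   4.53 0.  ] spin -0.00 rows 2.2
```

>>> {"name": "play_rows", "arguments": {
  "commands": [
    [1.8,-0.2,0.25,0.3,200],
    [3.6,-0.2,0.5,0.6,200],
    [5.4,-0.2,0.8,1,200],
    [7.1,-0.2,1.05,1.33,200],
    [7.1,-0.2,1.05,1.33,200]
  ]
}}

```text
clock: 21.0
ee_pos: [0.6305, -0.0339, 0.1947]
tool_rot: [[1.0, 0.0, -0.026], [0.026, 0.0, 1.0], [0.0, -1.0, 0.0]]
wrist_force: [-0.6, -0.8, -0.5]
width: 0.041
```

>>> {"name": "play_rows", "arguments": {
  "commands": [
    [0,1.5,0,0,200],
    [0,3,0,0,200],
    [0,4,0,0,200],
    [0,4,0,0,200],
    [0,4,0,0,200]
  ]
}}

```text
clock: 21.62
ee_pos: [0.6277, -0.0356, 0.0772]
tool_rot: [[1.0, 0.0, -0.024], [0.024, -0.0, 1.0], [0.0, -1.0, -0.0]]
wrist_force: [0.7, -0.2, -0.4]
width: 0.0409
```

```bash
python3 - <<'E'
from h import *
plan((.633,-.035,.068,1.4))
E
```

```text
clock 21.6 tcp [ 0.6277 -0.0356  0.0772] yaw 1.4 w 0.0409 F [ 0.7 -0.2 -0.4] J [ -7.  31.  91.  -0.  58. -98.]
 -> [ 0.633 -0.035  0.068  1.4  ] shift [0.18 0.31 0.02] spin -0.00 rows 0.2
```

>>> {"name": "play_rows", "arguments": {
  "commands": [
    [0.12,0.2,0,0,200],
    [0.12,0.3,0,0,200],
    [0.12,0.3,0,0,200]
  ]
}}

```text
clock: 22.0
ee_pos: [0.6315, -0.0352, 0.0677]
tool_rot: [[1.0, 0.0, -0.024], [0.024, -0.0, 1.0], [0.0, -1.0, -0.0]]
wrist_force: [0.5, -0.1, -0.4]
width: 0.0411
```

>>> {"name": "play_rows", "arguments": {
  "commands": [
    [0,0.08,0,0,200],
    [0,0.08,0,0,200]
  ]
}}

```text
clock: 22.25
ee_pos: [0.6316, -0.0352, 0.0672]
tool_rot: [[1.0, 0.001, -0.024], [0.024, -0.0, 1.0], [0.001, -1.0, -0.0]]
wrist_force: [-4.4, 0.9, 11.2]
width: 0.041
```

>>> {"name": "play_rows", "arguments": {
  "commands": [
    [0,-0.06,0,0,60],
    [0,-0.06,0,0,60],
    [0,-0.06,0,0,60],
    [0,-2,0,0,60],
    [0,-4,0,0,60]
  ]
}}

```text
clock: 22.88
ee_pos: [0.6306, -0.0351, 0.1847]
tool_rot: [[1.0, -0.004, -0.024], [0.024, 0.0, 1.0], [-0.004, -1.0, 0.001]]
wrist_force: [1.6, 0.3, -0.1]
width: 0.0657
```

>>> {"name": "play_rows", "arguments": {
  "commands": [
    [0,-0.5,0,0,60],
    [0,-0.5,0,0,60]
  ]
}}

```text
clock: 23.12
ee_pos: [0.632, -0.0352, 0.201]
tool_rot: [[1.0, 0.002, -0.024], [0.024, -0.0, 1.0], [0.002, -1.0, -0.0]]
wrist_force: [-0.1, -0.1, -0.0]
width: 0.0654
```

```bash
python3 - <<'E'
from h import *
s=arm.read_camera('side')
for r in blue(s,"side",.026,(300,235,420,380),30): print("side",*r)
plan((.54,-.23,.2,8),(.43,-.332,.2,14),(.43,-.332,.024,14))
E
```

```text
side [372.1 320.2] 180.0 [ 0.4284 -0.3338] [0.0837 0.0186] 13.9
clock 23.2 tcp [ 0.6308 -0.0351  0.1992] yaw 1.4 w 0.0654 F [ 0.   1.  -0.6] J [ -7.  24.  83.  -0.  73. -98.]
 -> [ 0.54 -0.23  0.2   8.  ] shift [-3.18 -0.03 -6.42] spin -0.83 rows 3.4
 -> [ 0.43  -0.332  0.2   14.   ] shift [-4.1  -0.   -2.86] spin -0.75 rows 2.4
 -> [ 0.43  -0.332  0.024 14.   ] shift [0.   5.87 0.  ] spin -0.00 rows 2.8
```

>>> {"name": "play_rows", "arguments": {
  "commands": [
    [-0.8,0,-1.6,-0.2,60],
    [-1.6,0,-3.2,-0.4,60],
    [-2.4,0,-4.8,-0.6,60],
    [-3.2,0,-6.4,-0.8,60],
    [-3.2,0,-6.4,-0.8,60]
  ]
}}

```text
clock: 23.8
ee_pos: [0.5369, -0.232, 0.197]
tool_rot: [[0.991, -0.006, -0.131], [0.131, 0.002, 0.991], [-0.005, -1.0, 0.002]]
wrist_force: [-0.4, 1.2, -0.5]
width: 0.0657
```

>>> {"name": "play_rows", "arguments": {
  "commands": [
    [-1.3,0,-1,-0.25,66],
    [-2.6,0,-2,-0.5,66],
    [-4,0,-2.9,-0.75,66],
    [-4,0,-2.9,-0.75,66],
    [-4,0,-2.9,-0.75,66]
  ]
}}

```text
clock: 24.42
ee_pos: [0.4331, -0.3307, 0.1986]
tool_rot: [[0.971, -0.001, -0.238], [0.238, 0.003, 0.971], [-0.001, -1.0, 0.003]]
wrist_force: [-0.2, 0.3, -0.5]
width: 0.0632
```

```bash
python3 - <<'E'
from h import *
plan((.43,-.332,.022,14))
E
```

```text
clock 24.4 tcp [ 0.4331 -0.3307  0.1986] yaw 13.8 w 0.0632 F [-0.2  0.3 -0.5] J [ -42.   18.   94.    0.   69. -146.]
 -> [ 0.43  -0.332  0.022 14.   ] shift [-0.11  5.89 -0.02] spin -0.03 rows 2.8
```

>>> {"name": "play_rows", "arguments": {
  "commands": [
    [-0.1,1.5,0,0,66],
    [-0.1,3.5,0,0,66],
    [-0.1,5.4,0,0,66],
    [-0.1,5.85,0,0,66],
    [-0.1,5.85,0,0,66]
  ]
}}

```text
clock: 25.05
ee_pos: [0.4308, -0.3317, 0.024]
tool_rot: [[0.971, -0.001, -0.24], [0.24, 0.001, 0.971], [-0.001, -1.0, 0.002]]
wrist_force: [0.2, 0.4, -0.1]
width: 0.0634
```

>>> {"name": "play_rows", "arguments": {
  "commands": [
    [0,0,0,0,66],
    [0,0,0,0,200],
    [0,0,0,0,200],
    [0,0,0,0,200],
    [0,0,0,0,200]
  ]
}}

```text
clock: 25.68
ee_pos: [0.4313, -0.3336, 0.0267]
tool_rot: [[0.971, 0.003, -0.238], [0.238, -0.003, 0.971], [0.003, -1.0, -0.003]]
wrist_force: [0.2, 1.5, 5.4]
width: 0.0411
```

>>> {"name": "play_rows", "arguments": {
  "commands": [
    [0,-0.3,0,0,200],
    [0,-2,0,0,200],
    [0,-4,0,0,200],
    [0,-5.5,0,0,200],
    [0,-5.5,0,0,200]
  ]
}}

```text
clock: 26.3
ee_pos: [0.4322, -0.3347, 0.1949]
tool_rot: [[0.971, 0.008, -0.238], [0.238, -0.007, 0.971], [0.006, -1.0, -0.009]]
wrist_force: [0.8, 0.2, -0.4]
width: 0.0409
```

```bash
python3 - <<'E'
from h import *
plan((.55,-.23,.2,8),(.633,-.128,.2,1.4),(.633,-.128,.068,1.4))
E
```

```text
clock 26.3 tcp [ 0.4322 -0.3347  0.1949] yaw 13.8 w 0.0409 F [ 0.8  0.2 -0.4] J [ -42.   18.   94.   -0.   68. -146.]
 -> [ 0.55 -0.23  0.2   8.  ] shift [ 4.64 -0.17  2.46] spin 0.72 rows 2.5
 -> [ 0.633 -0.128  0.2    1.4  ] shift [ 3.21 -0.    2.98] spin 0.82 rows 2.1
 -> [ 0.633 -0.128  0.068  1.4  ] shift [0.  4.4 0. ] spin -0.00 rows 2.1
```

>>> {"name": "play_rows", "arguments": {
  "commands": [
    [1.5,-0.2,0.8,0.25,200],
    [3,-0.2,1.6,0.5,200],
    [4.6,-0.2,2.45,0.72,200],
    [4.6,-0.2,2.45,0.72,200]
  ]
}}

```text
clock: 26.8
ee_pos: [0.5484, -0.2255, 0.1945]
tool_rot: [[0.99, -0.0, -0.144], [0.144, 0.001, 0.99], [-0.0, -1.0, 0.001]]
wrist_force: [-0.2, -0.3, -0.4]
width: 0.041
```

>>> {"name": "play_rows", "arguments": {
  "commands": [
    [1.1,0,1,0.3,200],
    [2.2,0,2,0.55,200],
    [3.2,0,2.95,0.82,200],
    [3.2,0,2.95,0.82,200],
    [3.2,0,2.95,0.82,200]
  ]
}}

```text
clock: 27.42
ee_pos: [0.6278, -0.1281, 0.1946]
tool_rot: [[1.0, -0.003, -0.026], [0.026, -0.0, 1.0], [-0.003, -1.0, -0.0]]
wrist_force: [0.2, 0.2, -0.5]
width: 0.041
```

```bash
python3 - <<'E'
from h import *
plan((.634,-.128,.070,1.4))
E
```

```text
clock 27.4 tcp [ 0.6278 -0.1281  0.1946] yaw 1.5 w 0.0410 F [ 0.2  0.2 -0.5] J [ -15.   25.   82.   -0.   73. -107.]
 -> [ 0.634 -0.128  0.07   1.4  ] shift [ 0.21  4.15 -0.  ] spin 0.01 rows 2.0
```

>>> {"name": "play_rows", "arguments": {
  "commands": [
    [0.2,1.4,0,0,200],
    [0.2,2.8,0,0,200],
    [0.2,3.8,0,0,200],
    [0.2,4.15,0,0,200],
    [0.2,4.15,0,0,200]
  ]
}}

```text
clock: 28.05
ee_pos: [0.6344, -0.1281, 0.0707]
tool_rot: [[1.0, -0.001, -0.024], [0.024, 0.0, 1.0], [-0.001, -1.0, 0.0]]
wrist_force: [0.3, -0.5, -0.2]
width: 0.0408
```

>>> {"name": "play_rows", "arguments": {
  "commands": [
    [0,0.1,0,0,200],
    [0,0.1,0,0,200]
  ]
}}

```text
clock: 28.3
ee_pos: [0.636, -0.1275, 0.0693]
tool_rot: [[1.0, 0.002, -0.026], [0.026, -0.001, 1.0], [0.002, -1.0, -0.001]]
wrist_force: [0.5, -0.0, -1.7]
width: 0.0407
```

>>> {"name": "play_rows", "arguments": {
  "commands": [
    [0,0.08,0,0,200],
    [0,0.08,0,0,200]
  ]
}}

```text
clock: 28.55
ee_pos: [0.6361, -0.1273, 0.0667]
tool_rot: [[1.0, 0.002, -0.026], [0.026, -0.001, 1.0], [0.002, -1.0, -0.001]]
wrist_force: [-1.1, 0.2, 4.0]
width: 0.0409
```

>>> {"name": "play_rows", "arguments": {
  "commands": [
    [0,0,0,0,60],
    [0,0,0,0,60],
    [0,0,0,0,60],
    [0,-2,0,0,60],
    [0,-4,0,0,60]
  ]
}}

```text
clock: 29.18
ee_pos: [0.6346, -0.127, 0.1856]
tool_rot: [[1.0, -0.003, -0.026], [0.026, 0.001, 1.0], [-0.003, -1.0, 0.001]]
wrist_force: [0.6, -0.5, 0.5]
width: 0.0653
```

>>> {"name": "play_rows", "arguments": {
  "commands": [
    [0,-0.5,-1,0,130],
    [0,-0.5,-2.5,0,130],
    [0,-0.5,-3.7,0,130],
    [0,-0.5,-3.7,0,130]
  ]
}}

```text
clock: 29.68
ee_pos: [0.638, -0.241, 0.2003]
tool_rot: [[1.0, 0.0, -0.022], [0.022, -0.001, 1.0], [0.0, -1.0, -0.001]]
wrist_force: [0.5, -0.3, -0.7]
width: 0.0423
```

```bash
python3 - <<'E'
from h import *
s=arm.read_camera('side');t=arm.read_camera('top')
cv2.imwrite('pics/s5.png',s);cv2.imwrite('pics/t5.png',t)
for r in blue(s,"side",.066,(300,180,400,245),30): print("side",*r)
for r in blue(t,"top",.066,(255,130,345,205),30): print("top",*r)
crop(s,225,130,445,350,2.7,'pics/s5c.png')
plan((.636,-.241,.078,1.4))
E
```

```text
side [362.9 217.7] 64.0 [ 0.6329 -0.1288] [0.08   0.0173] 1.1
side [335.6 201.8] 46.5 [ 0.6216 -0.0371] [0.0633 0.0164] 1.8
top [282.9 169.2] 89.5 [ 0.6292 -0.0343] [0.0126 0.0762] -0.4
top [312.1 167.8] 89.5 [ 0.6317 -0.1253] [0.0126 0.0762] -0.7
clock 29.8 tcp [ 0.6378 -0.238   0.2001] yaw 1.4 w 0.0418 F [-0.5 -0.1 -0.2] J [ -24.   28.   76.    0.   76. -115.]
 -> [ 0.636 -0.241  0.078  1.4  ] shift [-0.06  4.07 -0.1 ] spin 0.00 rows 2.0
```

View pics/s5c.png

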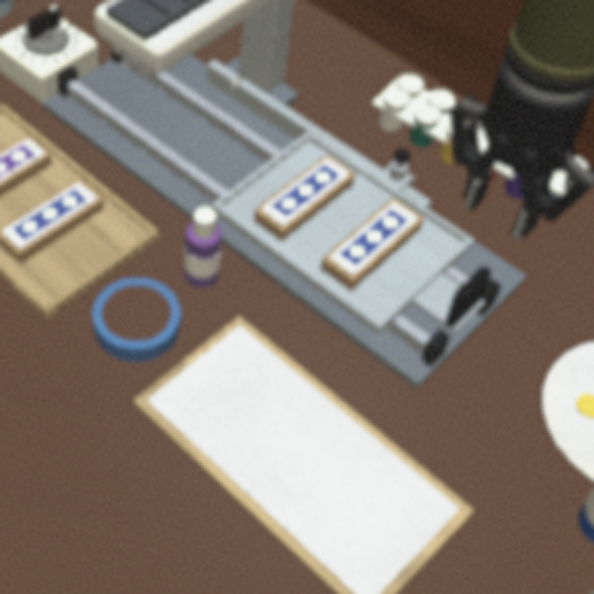

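The fresh plaques lie flat inside the carrier's rim, at (305,193) and (373,242) in the crop, and the board is empty. Next I grip the handle and slide the carrier home.

>>> {"name": "play_rows", "arguments": {
  "commands": [
    [-0.05,1.3,-0.07,0,130],
    [-0.05,2.6,-0.07,0,130],
    [-0.05,3.6,-0.07,0,130],
    [-0.05,3.95,-0.07,0,130],
    [-0.05,3.95,-0.07,0,130]
  ],
  "force": 60
}}

```text
clock: 30.4
ee_pos: [0.6366, -0.2392, 0.0817]
tool_rot: [[1.0, -0.001, -0.027], [0.027, 0.001, 1.0], [-0.001, -1.0, 0.001]]
wrist_force: [-0.3, -0.2, 0.0]
width: 0.0422
```

>>> {"name": "play_rows", "arguments": {
  "commands": [
    [0,0,0,0,255],
    [0,0,0,0,255],
    [0,0,0,0,255],
    [0,0,0,0,255]
  ]
}}

```text
clock: 30.9
ee_pos: [0.6379, -0.2415, 0.0841]
tool_rot: [[1.0, 0.003, -0.025], [0.025, -0.002, 1.0], [0.003, -1.0, -0.002]]
wrist_force: [-0.2, -2.9, 7.0]
width: 0.0108
```

>>> {"name": "play_rows", "arguments": {
  "commands": [
    [0,0,0.3,0,255],
    [0,0,0.7,0,255],
    [0,0,1.3,0,255],
    [0,0,2,0,255],
    [0,0,2.7,0,255]
  ]
}}

```text
clock: 31.52
ee_pos: [0.6358, -0.1633, 0.0841]
tool_rot: [[1.0, 0.004, -0.025], [0.025, -0.007, 1.0], [0.004, -1.0, -0.007]]
wrist_force: [-1.4, -11.5, 5.2]
width: 0.0108
```

>>> {"name": "play_rows", "arguments": {
  "commands": [
    [0,0,0.7,0,255],
    [0,0,1.4,0,255],
    [0,0,2.1,0,255],
    [0,0,2.8,0,255],
    [0,0,3.4,0,255]
  ]
}}

```text
clock: 32.15
ee_pos: [0.633, -0.0604, 0.084]
tool_rot: [[1.0, 0.003, -0.026], [0.026, -0.006, 1.0], [0.003, -1.0, -0.006]]
wrist_force: [-1.5, -11.8, 7.4]
width: 0.0112
```

```bash
python3 - <<'E'
from h import *
plan((.6296,-.0015,.08,1.4))
E
```

```text
clock 32.1 tcp [ 0.633  -0.0604  0.084 ] yaw 1.5 w 0.0112 F [ -1.5 -11.8   7.4] J [  -9.   31.   90.   -0.   59. -100.]
 -> [ 0.6296 -0.0015  0.08    1.4   ] shift [-0.06  0.13  1.96] spin 0.01 rows 0.9
```

>>> {"name": "play_rows", "arguments": {
  "commands": [
    [0,0,0.6,0,255],
    [0,0,1.2,0,255],
    [0,0,1.65,0,255],
    [0,0,1.9,0,255],
    [0,0,1.9,0,255]
  ]
}}

```text
clock: 32.78
ee_pos: [0.6314, -0.0025, 0.084]
tool_rot: [[1.0, 0.003, -0.026], [0.026, -0.004, 1.0], [0.003, -1.0, -0.004]]
wrist_force: [-1.4, -6.2, 7.6]
width: 0.0107
```

>>> {"name": "play_rows", "arguments": {
  "commands": [
    [0,0,0,0,255],
    [0,0,0,0,255]
  ]
}}

```text
clock: 33.02
ee_pos: [0.6314, -0.0016, 0.084]
tool_rot: [[1.0, 0.003, -0.025], [0.025, -0.002, 1.0], [0.003, -1.0, -0.002]]
wrist_force: [-0.8, -3.2, 7.8]
width: 0.0109
```

>>> {"name": "play_rows", "arguments": {
  "commands": [
    [0,0,0,0,130],
    [0,0,0,0,130],
    [0,-1.5,0,0,130],
    [0,-3.5,0,0,130],
    [0,-5.5,0,0,130]
  ]
}}

```text
clock: 33.65
ee_pos: [0.6299, 0.0001, 0.2479]
tool_rot: [[1.0, -0.002, -0.026], [0.026, 0.001, 1.0], [-0.002, -1.0, 0.001]]
wrist_force: [1.0, 0.7, -0.2]
width: 0.0417
```

>>> {"name": "play_rows", "arguments": {
  "commands": [
    [0,-1.5,-1,0,130],
    [-0.5,-2.5,-2.5,0,130],
    [-0.5,-2.5,-3,0,130],
    [-0.5,-2.5,-3,0,130]
  ]
}}

```text
clock: 34.15
ee_pos: [0.6174, -0.0911, 0.321]
tool_rot: [[1.0, -0.001, -0.024], [0.024, 0.001, 1.0], [-0.001, -1.0, 0.001]]
wrist_force: [-0.5, 0.5, -1.4]
width: 0.0419
```

```bash
python3 - <<'E'
from h import *
s=arm.read_camera('side');t=arm.read_camera('top')
cv2.imwrite('pics/s6.png',s);cv2.imwrite('pics/t6.png',t)
a=cv2.resize(t[155:215,130:290],None,fx=5,fy=5,interpolation=cv2.INTER_CUBIC)
b=cv2.resize(s[115:175,215:375],None,fx=5,fy=5,interpolation=cv2.INTER_CUBIC)
cv2.imwrite('pics/k6.png',np.vstack([a,b]))
plan()
print("carrier in top px (ref 0: handle (272.4,168.8))")
for p in((.6257,-.001,.094),):print(w2px("top",p))
for n,im,bx in(("top",t,(145,168,172,198)),("side",s,(228,130,258,155))):
    g=im.max(2); m=(g<70).astype(np.uint8)*255; k=np.zeros_like(m);k[bx[1]:bx[3],bx[0]:bx[2]]=255;m&=k
    for c in cv2.findContours(m,0,1)[0]:
        if cv2.contourArea(c)>6:
            ys,xs=np.where(cv2.drawContours(np.zeros_like(m),[c],-1,255,-1)>0)
            P=px2w(n,np.c_[xs,ys],.09)[:,:2]; w,v=np.linalg.eigh(np.cov(P.T)); e=v[:,1]*np.sign(v[0,1])
            print(n,c[:,0].mean(0),len(xs),P.mean(0),"ang",np.degrees(np.arctan2(e[1],e[0])),np.sqrt(w*12))
E
```

```text
clock 34.2 tcp [ 0.6172 -0.0896  0.3201] yaw 1.5 w 0.0420 F [-0.2  0.  -0.2] J [ -12.   19.   73.    0.   88. -104.]
carrier in top px (ref 0: handle (272.4,168.8))
[272.3202 168.601 ]
top [155.1579 182.7368] 26 [0.5848 0.3614] ang -0.8033432320621838 [0.0087 0.0283]
side [240.6071 138.    ] 69 [0.5823 0.3492] ang 17.60252107865266 [0.0256 0.045 ]
```

View pics/k6.png

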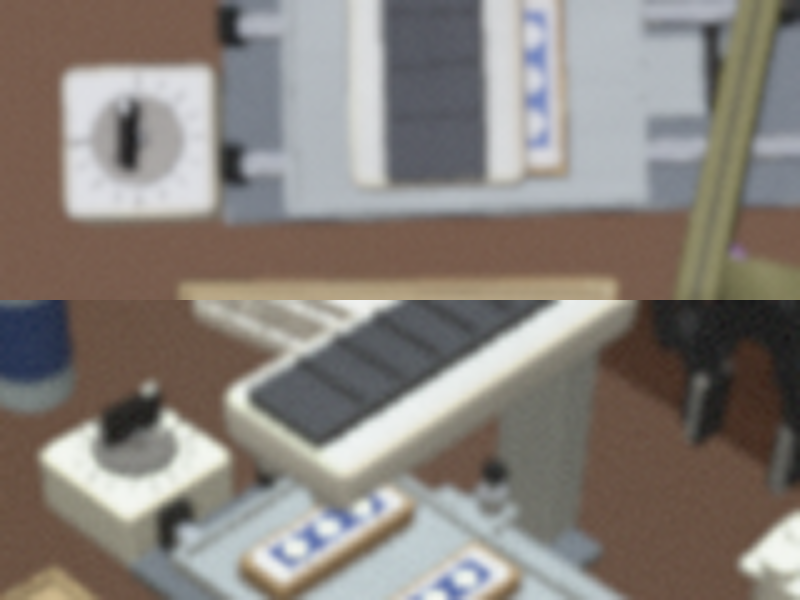

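```bash
python3 - <<'E'
from h import *
A=lambda p:np.array(p)/5+[129.6,154.6]; B=lambda p:(np.array(p)-[0,300])/5+[214.6,114.6]
w=px2w("top",[A((124,103)),A((131,172))],.094); d=w[0]-w[1]; print(w.mean(0),np.degrees(np.arctan2(d[1],d[0])),np.linalg.norm(d))
w=px2w("side",[B((155,385)),B((104,415))],.094); d=w[0]-w[1]; print(w.mean(0),np.degrees(np.arctan2(d[1],d[0])),np.linalg.norm(d))
w=px2w("side",[B((157,415)),B((104,445))],.065); d=w[0]-w[1]; print(w.mean(0),np.degrees(np.arctan2(d[1],d[0])),np.linalg.norm(d))
print("dial",px2w("top",[A((138,140))],.057),px2w("side",[B((135,445))],.057),"box",px2w("top",[A((62,65)),A((215,65)),A((219,218)),A((67,219))],.055).mean(0))
plan((.588,.2,.32,4),(.588,.36,.32,4),(.588,.36,.08,4))
E
```

```text
[0.5864 0.3606 0.094 ] 6.429442387429759 0.043241191053801274
[0.5914 0.3591 0.094 ] 2.1328400989129253 0.04424329527692931
[0.5935 0.364  0.065 ] 0.48441713724209023 0.04573692947224136
dial [[0.5904 0.3623 0.057 ]] [[0.5915 0.3579 0.057 ]] box [0.5897 0.361  0.055 ]
clock 34.2 tcp [ 0.6172 -0.0896  0.3201] yaw 1.5 w 0.0420 F [-0.2  0.  -0.2] J [ -12.   19.   73.    0.   88. -104.]
 -> [0.588 0.2   0.32  4.   ] shift [-0.72  0.    9.68] spin -0.31 rows 4.7
 -> [0.588 0.36  0.32  4.   ] shift [ 0.37 -0.    5.32] spin -0.00 rows 2.6
 -> [0.588 0.36  0.08  4.   ] shift [0. 8. 0.] spin -0.00 rows 3.8
```

>>> {"name": "play_rows", "arguments": {
  "commands": [
    [-0.2,0,2,-0.1,130],
    [-0.4,0,4,-0.2,130],
    [-0.6,0,6,-0.2,130],
    [-0.7,0,8,-0.2,130],
    [-0.7,0,9.6,-0.2,130]
  ]
}}

```text
clock: 34.88
ee_pos: [0.5877, 0.2006, 0.3204]
tool_rot: [[0.998, -0.003, -0.057], [0.057, 0.0, 0.998], [-0.003, -1.0, 0.0]]
wrist_force: [0.7, -0.1, 0.4]
width: 0.042
```

>>> {"name": "play_rows", "arguments": {
  "commands": [
    [0.1,0,2,0,130],
    [0.2,0,4,0,130],
    [0.4,0,5.3,0,130],
    [0.4,0,5.3,0,130],
    [0.4,0,5.3,0,130]
  ]
}}

```text
clock: 35.5
ee_pos: [0.5918, 0.3566, 0.3204]
tool_rot: [[0.998, -0.003, -0.055], [0.055, -0.002, 0.998], [-0.003, -1.0, -0.002]]
wrist_force: [0.6, 0.6, -0.5]
width: 0.042
```

```bash
python3 - <<'E'
from h import *
plan((.59,.36,.081,3))
E
```

```text
clock 35.5 tcp [0.5918 0.3566 0.3204] yaw 3.2 w 0.0420 F [ 0.6  0.6 -0.5] J [ 28.  25.  64.  -0.  91. -66.]
 -> [0.59  0.36  0.081 3.   ] shift [-0.05  7.98  0.12] spin 0.02 rows 3.8
```

>>> {"name": "play_rows", "arguments": {
  "commands": [
    [-0.05,2,0.1,0,130],
    [-0.05,4,0.1,0,130],
    [-0.05,6,0.1,0,130],
    [-0.05,7.6,0.1,0,130],
    [-0.05,7.9,0.1,0,130]
  ],
  "force": 60
}}

```text
clock: 36.12
ee_pos: [0.5884, 0.3561, 0.081]
tool_rot: [[0.999, -0.008, -0.052], [0.052, -0.004, 0.999], [-0.008, -1.0, -0.004]]
wrist_force: [-0.4, 0.1, 0.8]
width: 0.0418
```

>>> {"name": "play_rows", "arguments": {
  "commands": [
    [0,0,0,0,130],
    [0,0,0,0,255],
    [0,0,0,0,255],
    [0,0,0,0,255],
    [0,0,0,0,255]
  ]
}}

```text
clock: 36.75
ee_pos: [0.5931, 0.3622, 0.0884]
tool_rot: [[0.999, 0.006, -0.053], [0.053, 0.006, 0.999], [0.006, -1.0, 0.006]]
wrist_force: [-1.0, 4.7, 2.7]
width: 0.0084
```

```bash
python3 - <<'E'
from h import *
plan(); print(arm.read_state()["ft_torque"])
E
```

```text
clock 36.8 tcp [0.5931 0.3622 0.0884] yaw 3.0 w 0.0084 F [-1.   4.7  2.7] J [ 28.  34.  82.   0.  64. -65.]
[ 0.7609 -0.0053 -0.2616]
```

>>> {"name": "play_rows", "arguments": {
  "commands": [
    [0,0,0.05,1.2,255],
    [0,0,0.05,2.4,255],
    [0,0,0.05,3.6,255],
    [0,0,0.05,4.8,255],
    [0,0,0.05,6,255]
  ]
}}

```text
clock: 37.38
ee_pos: [0.5931, 0.3624, 0.0885]
tool_rot: [[0.705, 0.006, 0.709], [-0.71, 0.004, 0.705], [0.001, -1.0, 0.007]]
wrist_force: [-0.1, 2.5, 2.8]
width: 0.0086
```

```bash
python3 - <<'E'
from h import *
plan(); print(arm.read_state()["ft_torque"])
E
```

```text
clock 37.4 tcp [0.5931 0.3624 0.0885] yaw -45.2 w 0.0086 F [-0.1  2.5  2.8] J [ 28.  34.  82.   0.  64. -17.]
[0.1644 0.0322 0.1873]
```

>>> {"name": "play_rows", "arguments": {
  "commands": [
    [0,0,0,1.2,255],
    [0,0,0,2.4,255],
    [0,0,0,3.6,255],
    [0,0,0,4.8,255],
    [0,0,0,6,255]
  ]
}}

```text
clock: 38.0
ee_pos: [0.5931, 0.3625, 0.0885]
tool_rot: [[-0.056, 0.006, 0.998], [-0.998, 0.004, -0.056], [-0.004, -1.0, 0.005]]
wrist_force: [0.3, 3.6, 3.6]
width: 0.0084
```

>>> {"name": "play_rows", "arguments": {
  "commands": [
    [0,0,0,1.2,255],
    [0,0,0,2.4,255],
    [0,0,0,3.6,255],
    [0,0,0,4.8,255],
    [0,0,0,6,255]
  ]
}}

```text
clock: 38.62
ee_pos: [0.5932, 0.3625, 0.0884]
tool_rot: [[-0.779, 0.006, 0.627], [-0.627, 0.004, -0.779], [-0.007, -1.0, 0.0]]
wrist_force: [0.2, 2.2, 2.7]
width: 0.0084
```

>>> {"name": "play_rows", "arguments": {
  "commands": [
    [0,0,0,1.2,255],
    [0,0,0,2.4,255],
    [0,0,0,3.5,255],
    [0,0,0,4.5,255],
    [0,0,0,4.5,255]
  ]
}}

```text
clock: 39.25
ee_pos: [0.5933, 0.3624, 0.0884]
tool_rot: [[-0.998, 0.006, 0.055], [-0.055, 0.004, -0.998], [-0.006, -1.0, -0.004]]
wrist_force: [-0.1, 2.1, 6.9]
width: 0.0087
```

```bash
python3 - <<'E'
from h import *
plan(); print(arm.read_state()["ft_torque"])
E
```

```text
clock 39.2 tcp [0.5933 0.3624 0.0884] yaw -176.9 w 0.0087 F [-0.1  2.1  6.9] J [ 28.  34.  82.   0.  64. 115.]
[ 0.4006  0.1626 -0.0936]
```

>>> {"name": "play_rows", "arguments": {
  "commands": [
    [0,0,0,0,130],
    [0,0,0,0,130],
    [0,-1,0,0,130],
    [0,-2.5,0,0,130],
    [0,-2.5,0,-1.2,130]
  ]
}}

```text
clock: 39.88
ee_pos: [0.5935, 0.3614, 0.1644]
tool_rot: [[-0.975, 0.007, 0.224], [-0.224, 0.003, -0.975], [-0.007, -1.0, -0.002]]
wrist_force: [-0.0, 0.1, -0.3]
width: 0.0419
```

>>> {"name": "play_rows", "arguments": {
  "commands": [
    [0,0,0,-1.3,130],
    [0,0,0,-2.6,130],
    [0,0,0,-3.9,130],
    [0,0,0,-5.2,130],
    [0,0,0,-6.5,130]
  ]
}}

```text
clock: 40.5
ee_pos: [0.5907, 0.3599, 0.1594]
tool_rot: [[-0.422, -0.001, 0.907], [-0.907, -0.001, -0.422], [0.002, -1.0, -0.001]]
wrist_force: [0.3, -0.1, -0.3]
width: 0.0418
```

>>> {"name": "play_rows", "arguments": {
  "commands": [
    [0,0,0,-1.3,130],
    [0,0,0,-2.6,130],
    [0,0,0,-3.9,130],
    [0,0,0,-5.2,130],
    [0,0,0,-6.5,130]
  ]
}}

```text
clock: 41.12
ee_pos: [0.5907, 0.3598, 0.1594]
tool_rot: [[0.455, -0.001, 0.891], [-0.891, -0.001, 0.455], [0.0, -1.0, -0.002]]
wrist_force: [-0.4, -0.2, -0.5]
width: 0.042
```

>>> {"name": "play_rows", "arguments": {
  "commands": [
    [0,0,0,-1.3,130],
    [0,0,0,-2.6,130],
    [0,0,0,-3.9,130],
    [0,0,0,-5.2,130],
    [0,0,0,-6.5,130]
  ]
}}

```text
clock: 41.75
ee_pos: [0.5907, 0.3599, 0.1594]
tool_rot: [[0.982, -0.001, 0.19], [-0.19, -0.001, 0.982], [-0.001, -1.0, -0.001]]
wrist_force: [1.3, 0.1, 0.7]
width: 0.0416
```

```bash
python3 - <<'E'
from h import *
plan((.591,.361,.083,3.1))
E
```

```text
clock 41.8 tcp [0.5907 0.3599 0.1594] yaw -10.9 w 0.0416 F [1.3 0.1 0.7] J [ 28.  31.  77.  -0.  72. -51.]
 -> [0.591 0.361 0.083 3.1  ] shift [0.   2.55 0.04] spin -1.76 rows 1.3
```

>>> {"name": "play_rows", "arguments": {
  "commands": [
    [0,0,0.05,-1.2,130],
    [0,0.5,0.05,-1.75,130],
    [0,2,0.05,-1.75,130],
    [0,2.5,0.05,-1.75,130],
    [0,2.5,0.05,-1.75,130]
  ],
  "force": 80
}}

```text
clock: 42.38
ee_pos: [0.5904, 0.3612, 0.0835]
tool_rot: [[0.999, -0.003, -0.047], [0.047, -0.002, 0.999], [-0.004, -1.0, -0.002]]
wrist_force: [-0.0, 0.1, -0.8]
width: 0.0421
```

>>> {"name": "play_rows", "arguments": {
  "commands": [
    [0,0,0,0,255],
    [0,0,0,0,255],
    [0,0,0,0,255],
    [0,0,0,0,255]
  ]
}}

```text
clock: 42.88
ee_pos: [0.5927, 0.3625, 0.0871]
tool_rot: [[0.999, 0.003, -0.047], [0.047, 0.001, 0.999], [0.003, -1.0, 0.001]]
wrist_force: [-0.2, -0.1, 6.0]
width: 0.0084
```

>>> {"name": "play_rows", "arguments": {
  "commands": [
    [0,0,0,1.2,255],
    [0,0,0,2.4,255],
    [0,0,0,3.6,255],
    [0,0,0,4.8,255],
    [0,0,0,6,255]
  ]
}}

```text
clock: 43.5
ee_pos: [0.5928, 0.3628, 0.0871]
tool_rot: [[0.7, 0.004, 0.715], [-0.715, 0.002, 0.7], [0.001, -1.0, 0.004]]
wrist_force: [0.7, 1.0, 5.7]
width: 0.0081
```

```bash
python3 - <<'E'
from h import *
plan(); print(arm.read_state()["ft_torque"])
E
```

```text
clock 43.5 tcp [0.5928 0.3628 0.0871] yaw -45.6 w 0.0081 F [0.7 1.  5.7] J [ 28.  34.  82.   0.  64. -16.]
[0.0289 0.0096 0.2987]
```

>>> {"name": "play_rows", "arguments": {
  "commands": [
    [0,0,0,0.8,255],
    [0,0,0,1.5,255],
    [0,0,0,1.5,255]
  ]
}}

```text
clock: 43.88
ee_pos: [0.5929, 0.3629, 0.0871]
tool_rot: [[0.539, 0.004, 0.842], [-0.842, 0.002, 0.539], [0.0, -1.0, 0.004]]
wrist_force: [0.2, 1.6, 6.0]
width: 0.0079
```

```bash
python3 - <<'E'
from h import *
plan(); print(arm.read_state()["ft_torque"])
E
```

```text
clock 43.9 tcp [0.5929 0.3629 0.0871] yaw -57.4 w 0.0079 F [0.2 1.6 6. ] J [28. 34. 82.  0. 64. -5.]
[-0.0164 -0.0334 -0.0093]
```

>>> {"name": "play_rows", "arguments": {
  "commands": [
    [0,0,0,0.8,255],
    [0,0,0,1,255],
    [0,0,0,1,255]
  ]
}}

```text
clock: 44.25
ee_pos: [0.593, 0.3629, 0.0871]
tool_rot: [[0.417, 0.004, 0.909], [-0.909, 0.002, 0.417], [-0.0, -1.0, 0.004]]
wrist_force: [0.4, 0.8, 5.1]
width: 0.0081
```

```bash
python3 -c "
from h import *
plan(); print(arm.read_state()['ft_torque'])"
```

```text
clock 44.2 tcp [0.593  0.3629 0.0871] yaw -65.3 w 0.0081 F [0.4 0.8 5.1] J [28. 34. 82.  0. 64.  3.]
[-0.0037 -0.0012  0.0705]
```

>>> {"name": "play_rows", "arguments": {
  "commands": [
    [0,0,0,0.8,255],
    [0,0,0,1,255],
    [0,0,0,1,255]
  ]
}}

```text
clock: 44.62
ee_pos: [0.593, 0.363, 0.0871]
tool_rot: [[0.287, 0.004, 0.958], [-0.958, 0.002, 0.287], [-0.001, -1.0, 0.004]]
wrist_force: [2.3, 0.7, 5.0]
width: 0.0083
```

```bash
python3 -c "
from h import *
plan(); print(arm.read_state()['ft_torque'])"
```

```text
clock 44.6 tcp [0.593  0.363  0.0871] yaw -73.3 w 0.0083 F [2.3 0.7 5. ] J [28. 34. 82.  0. 64. 11.]
[ 0.0112 -0.056   0.0915]
```

>>> {"name": "play_rows", "arguments": {
  "commands": [
    [0,0,0,0.5,255],
    [0,0,0,0.5,255],
    [0,0,0,0.5,255]
  ]
}}

```text
clock: 45.0
ee_pos: [0.593, 0.363, 0.0871]
tool_rot: [[0.219, 0.004, 0.976], [-0.976, 0.002, 0.219], [-0.001, -1.0, 0.004]]
wrist_force: [1.2, 0.3, 5.7]
width: 0.0082
```

```bash
python3 -c "
from h import *
plan(); print(arm.read_state()['ft_torque'])"
```

```text
clock 45.0 tcp [0.593  0.363  0.0871] yaw -77.3 w 0.0082 F [1.2 0.3 5.7] J [28. 34. 82.  0. 64. 15.]
[ 0.0299 -0.0306  0.0121]
```

>>> {"name": "play_rows", "arguments": {
  "commands": [
    [0,0,0,0.5,255],
    [0,0,0,0.5,255],
    [0,0,0,0.5,255]
  ]
}}

```text
clock: 45.38
ee_pos: [0.5931, 0.363, 0.0871]
tool_rot: [[0.15, 0.004, 0.989], [-0.989, 0.002, 0.15], [-0.002, -1.0, 0.004]]
wrist_force: [1.1, 0.8, 5.2]
width: 0.0085
```

```bash
python3 -c "
from h import *
plan(); print(arm.read_state()['ft_torque'])"
```

```text
clock 45.4 tcp [0.5931 0.363  0.0871] yaw -81.3 w 0.0085 F [1.1 0.8 5.2] J [28. 34. 82.  0. 64. 19.]
[ 0.0014 -0.0106 -0.0376]
```

>>> {"name": "play_rows", "arguments": {
  "commands": [
    [0,0,0,0.5,255],
    [0,0,0,0.5,255],
    [0,0,0,0.5,255]
  ]
}}

```text
clock: 45.75
ee_pos: [0.5931, 0.363, 0.0871]
tool_rot: [[0.081, 0.004, 0.997], [-0.997, 0.002, 0.081], [-0.002, -1.0, 0.004]]
wrist_force: [0.3, 1.3, 5.4]
width: 0.0081
```

```bash
python3 -c "
from h import *
plan(); print(arm.read_state()['ft_torque'])"
```

```text
clock 45.8 tcp [0.5931 0.363  0.0871] yaw -85.3 w 0.0081 F [0.3 1.3 5.4] J [28. 34. 82.  0. 64. 23.]
[ 0.0231 -0.0426 -0.0561]
```

>>> {"name": "play_rows", "arguments": {
  "commands": [
    [0,0,0,0.5,255],
    [0,0,0,0.5,255],
    [0,0,0,0.5,255]
  ]
}}

```text
clock: 46.12
ee_pos: [0.5932, 0.363, 0.0871]
tool_rot: [[0.012, 0.004, 1.0], [-1.0, 0.002, 0.012], [-0.002, -1.0, 0.004]]
wrist_force: [0.8, 2.3, 4.8]
width: 0.0082
```

```bash
python3 -c "
from h import *
plan(); print(arm.read_state()['ft_torque'])"
```

```text
clock 46.1 tcp [0.5932 0.363  0.0871] yaw -89.3 w 0.0082 F [0.8 2.3 4.8] J [28. 34. 82.  0. 64. 27.]
[-0.0398 -0.1098  0.3115]
```

>>> {"name": "play_rows", "arguments": {
  "commands": [
    [0,0,0,0.4,255],
    [0,0,0,0.4,255],
    [0,0,0,0.4,255]
  ]
}}

```text
clock: 46.5
ee_pos: [0.5932, 0.363, 0.0871]
tool_rot: [[-0.041, 0.005, 0.999], [-0.999, 0.002, -0.041], [-0.002, -1.0, 0.005]]
wrist_force: [1.2, 1.7, 5.3]
width: 0.0088
```

```bash
python3 -c "
from h import *
plan(); print(arm.read_state()['ft_torque'])
s=arm.read_camera('side');t=arm.read_camera('top')
a=cv2.resize(t[130:230,130:290],None,fx=3.7,fy=3.7,interpolation=2)
b=cv2.resize(s[90:150,190:350],None,fx=3.7,fy=3.7,interpolation=2)
cv2.imwrite('pics/k7.png',np.vstack([a,b]))"
```

```text
clock 46.5 tcp [0.5932 0.363  0.0871] yaw -92.4 w 0.0088 F [1.2 1.7 5.3] J [28. 34. 82. -0. 64. 30.]
[ 0.069  -0.117   1.0678]
```

View pics/k7.png

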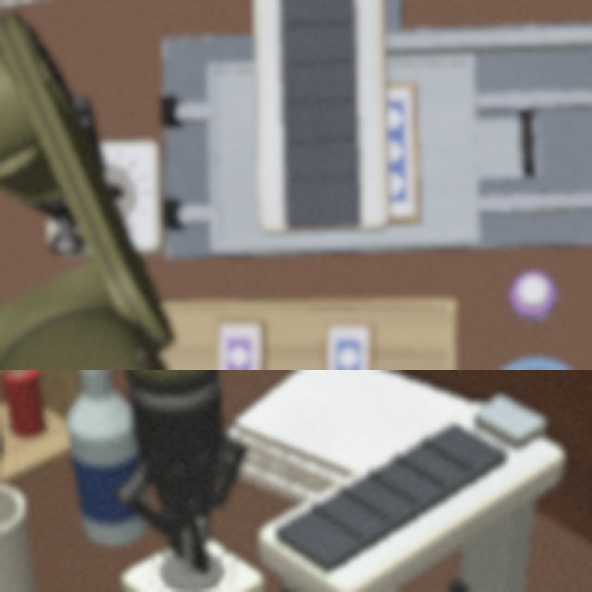

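The torque jumped to 1.07 N m, which is the hard stop. I release, lift and check.

>>> {"name": "play_rows", "arguments": {
  "commands": [
    [0,0,0,0,130],
    [0,0,0,0,130],
    [0,0,0,0,130],
    [0,-2,0,0,130],
    [0,-4,0,0,130]
  ]
}}

```text
clock: 47.22
ee_pos: [0.5907, 0.3614, 0.2048]
tool_rot: [[-0.045, -0.003, 0.999], [-0.999, -0.002, -0.045], [0.002, -1.0, -0.003]]
wrist_force: [1.0, 0.1, -0.1]
width: 0.0419
```

>>> {"name": "play_rows", "arguments": {
  "commands": [
    [0,-2,0,0,60],
    [0,-4,0,0,60],
    [2,-4,0,0,60],
    [4,-4,0,0,60],
    [6,-4,0,0,60]
  ]
}}

```text
clock: 47.85
ee_pos: [0.5831, 0.1805, 0.325]
tool_rot: [[-0.044, -0.0, 0.999], [-0.999, -0.0, -0.044], [0.0, -1.0, -0.0]]
wrist_force: [0.9, 0.2, 0.8]
width: 0.0655
```

>>> {"name": "play_rows", "arguments": {
  "commands": [
    [2,0,0,0,60],
    [4,0,0,0,60],
    [6,0,0,0,60],
    [8,0,0,0,60],
    [8,0,0,0,60]
  ]
}}

```text
clock: 48.48
ee_pos: [0.5723, -0.0621, 0.3248]
tool_rot: [[-0.051, -0.001, 0.999], [-0.999, -0.001, -0.051], [0.001, -1.0, -0.001]]
wrist_force: [0.4, 0.1, 0.2]
width: 0.065
```

```bash
python3 -c "
from h import *
plan()
s=arm.read_camera('side');t=arm.read_camera('top')
cv2.imwrite('pics/s8.png',s);cv2.imwrite('pics/t8.png',t)
a=cv2.resize(t[140:250,130:290],None,fx=3.7,fy=3.7,interpolation=2)
b=cv2.resize(s[115:165,215:375],None,fx=3.7,fy=3.7,interpolation=2)
cv2.imwrite('pics/k8.png',np.vstack([a,b]))"
```

```text
clock 48.5 tcp [ 0.5723 -0.0621  0.3248] yaw -92.9 w 0.0650 F [0.4 0.1 0.2] J [-10.  15.  79.  -0.  86.  -7.]
```

View pics/k8.png

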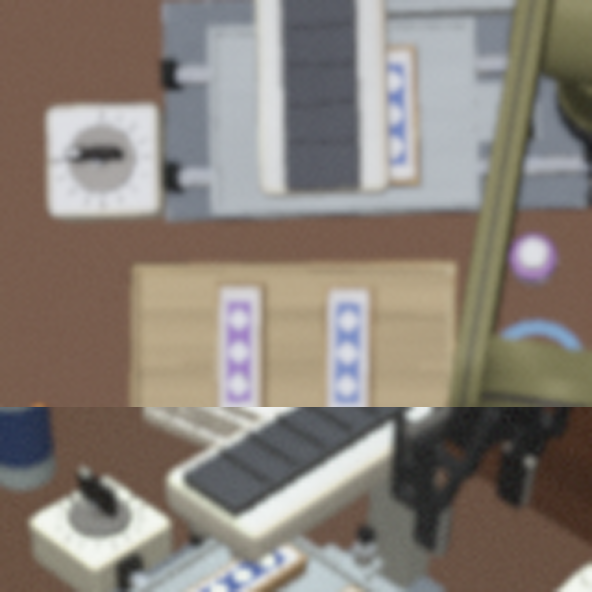

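```bash
python3 -c "
from h import *
L=lambda f:cv2.cvtColor(cv2.imread('pics/'+f),6).astype(np.float32)
def c(a,b,x0,y0,x1,y1):
    A,B=L(a)[y0:y1,x0:x1],L(b)[y0:y1,x0:x1]; return cv2.phaseCorrelate(A,B,cv2.createHanningWindow(A.shape[::-1],cv2.CV_32F))
print('handle side',c('side0.png','s6.png',312,172,350,212)); print('left edge top',c('top0.png','t8.png',175,138,200,202)); print('right edge top',c('top0.png','t6.png',248,140,266,205))
for n,p in(('side',(.63,0,.08)),): print(w2px(n,p)-w2px(n,(.63,-.005,.08)))
for f,n in(('s8.png','side'),):
    im=cv2.imread('pics/'+f)
    for r in blue(im,n,.026,(180,170,290,245),30): print('tray',*r)
    for r in blue(im,n,.066,(255,140,335,200),30): print('carr',*r)
print(arm.read_state()['clock'])"
```

```text
handle side ((-0.045294441558713316, 0.2082146993592744), 0.9019512367248536)
left edge top ((0.42443689786084526, -0.006765946975043846), 0.961561980843544)
right edge top ((-0.0894299647727621, -0.027636244550187428), 0.9716117407804654)
[-1.2612 -0.9081]
tray [275.1 237.4] 77.5 [0.4211 0.008 ] [0.0385 0.0808] -42.9
48.575
```

```bash
python3 -c "
from rig import arm
print(arm.read_state()['wrist_force']); print(arm.hand_in())"
```

```text
[ 0.42841367  0.48745952 -0.63073698]
the job is handed in; nothing more can be done
None
```

The whole job was done in the order asked and handed in at about 48.6 s.

- **Plaques:** I pulled the carrier out to the open station and laid the two dry plaques in the plywood tray. The only two fresh plaques there went flat on the emptied carrier, side by side inside its rim.
- **Carrier and timer:** I slid the carrier back under the lamp, then wound the timer key clockwise in two grips until the torque jumped to 1.07 N m at the stop.

**Last checks:**
- **Carrier:** It matched its starting picture to about 0.2 px at the handle and 0.1 px at the right edge, roughly 1 mm or better. The left edge showed 0.4 px, about 1.4 mm at the camera's scale.
- **Timer key:** The wing stands about 270° clockwise of its start, which fits the given full wind. I did not press it again after letting go.
- **Plaques and bystanders:** The last picture shows both dry plaques in the tray. I saw both fresh ones flat on the carrier before sliding it back and again under the lamp after the slide. I touched none of the bystanders.
- **Failed check:** My final colour-mask count of plaques, run on the last side picture, found none of them. In the tray region it caught only the blue tape roll. I relied on the pictures for the plaques instead.

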